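# Sort the calibration spheres with the slotted scoop

## Task

Use the scraper block to wipe all the steel spheres off the plate into the basin beside it. Then lift the large spheres out with the slotted scoop, letting the small ones drop back, and tip the large ones into the steel dish until all are there and only the small ones are left in the basin. Keep the fingers off the spheres while they are on the station, and at the end stand both tools upright on the green tray.

Things in the scene. Friction and masses are not known exactly. Their poses are not given: they have to be found in the camera images.
- station: fixed one-piece sorting station: a level grey plate on its +y side, a basin on its -y side. Origin at bench height on the line y = 0 where the plate's open side drops straight into the basin; z up; at yaw 0 x points away from the robot. Outside: x -96 to 81 mm, y -100 to 162 mm
- plate_mid (a point): middle of the plate's top (station axes), 56 mm above the bench. The plate runs 56 mm either way in x and 78 mm in y. Rims 6 mm thick, 16 mm high close both x ends and the +y side (inner faces at those distances); the -y side is open and drops into the basin
- basin_mid (a point): middle of the basin in x and y (station axes), at the height of its lowest point, 6 mm above the bench. Inside 165 mm (x) by 94 mm (y), upright walls 6 mm thick, tops above the bench: near 56, -y side 80, far (+x) 90 mm; +y side 56 at the plate, else 62. The flat floor falls 12 degrees to +x, from 41 mm high at the near wall to 6 mm at the foot of the far wall; spheres gather there
- tool_tray: fixed mint green waffle tray on which the two tools stand, 200 mm along its y, 150 mm along its x; what stands on it stands 9 mm above the bench. Origin at the centre of its underside; z up
- scoop_grip (a point): slotted scoop, 0.2 kg: middle of its black handle. x from back plate to nose, y across, z up from its bed. The handle is a bar 18 mm thick (y) by 24 mm, 80 mm long, this point 45 mm from its lower end; going up it leans back (to -x) 12 degrees from z. The bed's underside is 83 mm below this point, the nose 96 mm ahead of it in x
- scoop_bed (a point): middle of the scoop's bed, 57 mm ahead of scoop_grip in x, 2 mm above the bed's underside; axes as scoop_grip. The bed is 4 round steel rods 4 mm thick along x, at y = -40.5, -13.5, 13.5, 40.5 mm (23 mm gaps), with rounded free ends at the nose 39 mm ahead; 36 mm behind is the front of an upright back plate 87 mm wide, 34 mm high, 5 mm thick. Big spheres lie in the gaps, small ones fall through
- scraper_grip (a point): scraper block, 0.3 kg: middle of its black top rib. Block 104 mm long (x), 26 mm thick (y), 40 mm high, rubber sole; its underside is 60 mm below this point. The rib on top is 60 mm long (x), 18 mm thick (y) and 42 mm high, this point 20 mm above its foot and 22 mm below its top. z up
- dish: loose square steel dish, 150 x 150 x 40 mm, walls and floor 5 mm thick, open on top, 0.6 kg. Origin at the centre of its underside; z up
- ball1_center (a point): centre of a full-size steel sphere, 30 mm diameter, 50 g (a keeper); rolls; polished; may be absent
- ball2_center (a point): centre of a full-size steel sphere, 30 mm diameter, 50 g (a keeper); rolls; polished; may be absent
- ball3_center (a point): centre of a full-size steel sphere, 30 mm diameter, 50 g (a keeper); rolls; polished; may be absent
- ball4_center (a point): centre of a full-size steel sphere, 30 mm diameter, 50 g (a keeper); rolls; polished; may be absent
- ball5_center (a point): centre of a full-size steel sphere, 30 mm diameter, 50 g (a keeper); rolls; polished; may be absent
- ball6_center (a point): centre of a full-size steel sphere, 30 mm diameter, 50 g (a keeper); rolls; polished; may be absent
- bead1_center (a point): centre of an undersized steel sphere, 18 mm diameter, 15 g; rolls; may be absent
- bead2_center (a point): centre of an undersized steel sphere, 18 mm diameter, 15 g; rolls; may be absent
- bead3_center (a point): centre of an undersized steel sphere, 18 mm diameter, 15 g; rolls; may be absent
- bead4_center (a point): centre of an undersized steel sphere, 18 mm diameter, 15 g; rolls; may be absent

How it is judged:
On the way, in this order (a step that is already met when the one before it is completed fails the run):
1. the scraper block is down on the plate (x of scraper_grip in the frame of station between -0.037 and 0.075 m and y of scraper_grip in the frame of station between 0 and 0.156 m and z of scraper_grip in the frame of station between 0.105 and 0.128 m), for 0.1 s.
2. every sphere is in the basin (x of ball1_center in the frame of station between -0.09 and 0.075 m and y of ball1_center in the frame of station between -0.096 and 0.004 m and z of ball1_center in the frame of station between 0 and 0.075 m and x of ball2_center in the frame of station between -0.09 and 0.075 m and y of ball2_center in the frame of station between -0.096 and 0.004 m and z of ball2_center in the frame of station between 0 and 0.075 m and x of ball3_center in the frame of station between -0.09 and 0.075 m and y of ball3_center in the frame of station between -0.096 and 0.004 m and z of ball3_center in the frame of station between 0 and 0.075 m and x of ball4_center in the frame of station between -0.09 and 0.075 m and y of ball4_center in the frame of station between -0.096 and 0.004 m and z of ball4_center in the frame of station between 0 and 0.075 m and x of ball5_center in the frame of station between -0.09 and 0.075 m and y of ball5_center in the frame of station between -0.096 and 0.004 m and z of ball5_center in the frame of station between 0 and 0.075 m and x of ball6_center in the frame of station between -0.09 and 0.075 m and y of ball6_center in the frame of station between -0.096 and 0.004 m and z of ball6_center in the frame of station between 0 and 0.075 m and x of bead1_center in the frame of station between -0.09 and 0.075 m and y of bead1_center in the frame of station between -0.096 and 0.004 m and z of bead1_center in the frame of station between 0 and 0.075 m and x of bead2_center in the frame of station between -0.09 and 0.075 m and y of bead2_center in the frame of station between -0.096 and 0.004 m and z of bead2_center in the frame of station between 0 and 0.075 m and x of bead3_center in the frame of station between -0.09 and 0.075 m and y of bead3_center in the frame of station between -0.096 and 0.004 m and z of bead3_center in the frame of station between 0 and 0.075 m and x of bead4_center in the frame of station between -0.09 and 0.075 m and y of bead4_center in the frame of station between -0.096 and 0.004 m and z of bead4_center in the frame of station between 0 and 0.075 m), for 0.2 s.
3. at least one large sphere is carried on the scoop, clear above the station (((x of ball1_center in the frame of scoop_bed between -0.04 and 0.043 m and y of ball1_center in the frame of scoop_bed between -0.045 and 0.045 m and z of ball1_center in the frame of scoop_bed between 0 and 0.045 m and height (world z) of ball1_center above 0.105 m) or (x of ball2_center in the frame of scoop_bed between -0.04 and 0.043 m and y of ball2_center in the frame of scoop_bed between -0.045 and 0.045 m and z of ball2_center in the frame of scoop_bed between 0 and 0.045 m and height (world z) of ball2_center above 0.105 m) or (x of ball3_center in the frame of scoop_bed between -0.04 and 0.043 m and y of ball3_center in the frame of scoop_bed between -0.045 and 0.045 m and z of ball3_center in the frame of scoop_bed between 0 and 0.045 m and height (world z) of ball3_center above 0.105 m) or (x of ball4_center in the frame of scoop_bed between -0.04 and 0.043 m and y of ball4_center in the frame of scoop_bed between -0.045 and 0.045 m and z of ball4_center in the frame of scoop_bed between 0 and 0.045 m and height (world z) of ball4_center above 0.105 m) or (x of ball5_center in the frame of scoop_bed between -0.04 and 0.043 m and y of ball5_center in the frame of scoop_bed between -0.045 and 0.045 m and z of ball5_center in the frame of scoop_bed between 0 and 0.045 m and height (world z) of ball5_center above 0.105 m) or (x of ball6_center in the frame of scoop_bed between -0.04 and 0.043 m and y of ball6_center in the frame of scoop_bed between -0.045 and 0.045 m and z of ball6_center in the frame of scoop_bed between 0 and 0.045 m and height (world z) of ball6_center above 0.105 m))), for 0.2 s.
At the end, for the whole second after the job is handed in: every large sphere lies in the dish and every small one in the basin; scoop and scraper stand upright (within 0.15 rad) on the green tray, each tool's handle point over the tray or at most 10 mm beyond its edge (x of ball1_center in the frame of dish between -0.07 and 0.07 m and y of ball1_center in the frame of dish between -0.07 and 0.07 m and z of ball1_center in the frame of dish between 0 and 0.06 m and x of ball2_center in the frame of dish between -0.07 and 0.07 m and y of ball2_center in the frame of dish between -0.07 and 0.07 m and z of ball2_center in the frame of dish between 0 and 0.06 m and x of ball3_center in the frame of dish between -0.07 and 0.07 m and y of ball3_center in the frame of dish between -0.07 and 0.07 m and z of ball3_center in the frame of dish between 0 and 0.06 m and x of ball4_center in the frame of dish between -0.07 and 0.07 m and y of ball4_center in the frame of dish between -0.07 and 0.07 m and z of ball4_center in the frame of dish between 0 and 0.06 m and x of ball5_center in the frame of dish between -0.07 and 0.07 m and y of ball5_center in the frame of dish between -0.07 and 0.07 m and z of ball5_center in the frame of dish between 0 and 0.06 m and x of ball6_center in the frame of dish between -0.07 and 0.07 m and y of ball6_center in the frame of dish between -0.07 and 0.07 m and z of ball6_center in the frame of dish between 0 and 0.06 m and x of bead1_center in the frame of station between -0.09 and 0.075 m and y of bead1_center in the frame of station between -0.096 and 0.004 m and z of bead1_center in the frame of station between 0 and 0.075 m and x of bead2_center in the frame of station between -0.09 and 0.075 m and y of bead2_center in the frame of station between -0.096 and 0.004 m and z of bead2_center in the frame of station between 0 and 0.075 m and x of bead3_center in the frame of station between -0.09 and 0.075 m and y of bead3_center in the frame of station between -0.096 and 0.004 m and z of bead3_center in the frame of station between 0 and 0.075 m and x of bead4_center in the frame of station between -0.09 and 0.075 m and y of bead4_center in the frame of station between -0.096 and 0.004 m and z of bead4_center in the frame of station between 0 and 0.075 m and x of scoop_grip in the frame of tool_tray between -0.085 and 0.085 m and y of scoop_grip in the frame of tool_tray between -0.11 and 0.11 m and z of scoop_grip in the frame of tool_tray between 0.08 and 0.107 m and angle between each of scoop_grip, scraper_grip's own z axis and vertical below 0.15 rad and x of scraper_grip in the frame of tool_tray between -0.085 and 0.085 m and y of scraper_grip in the frame of tool_tray between -0.11 and 0.11 m and z of scraper_grip in the frame of tool_tray between 0.057 and 0.084 m); the robot touches nothing.
It fails at once if the fingers touch a sphere that lies on the plate or in the basin ((contact force between the fingers and ball1 above 0.5 N and x of ball1_center in the frame of station between -0.09 and 0.075 m and y of ball1_center in the frame of station between -0.096 and 0.156 m and z of ball1_center in the frame of station between 0 and 0.075 m) or (contact force between the fingers and ball2 above 0.5 N and x of ball2_center in the frame of station between -0.09 and 0.075 m and y of ball2_center in the frame of station between -0.096 and 0.156 m and z of ball2_center in the frame of station between 0 and 0.075 m) or (contact force between the fingers and ball3 above 0.5 N and x of ball3_center in the frame of station between -0.09 and 0.075 m and y of ball3_center in the frame of station between -0.096 and 0.156 m and z of ball3_center in the frame of station between 0 and 0.075 m) or (contact force between the fingers and ball4 above 0.5 N and x of ball4_center in the frame of station between -0.09 and 0.075 m and y of ball4_center in the frame of station between -0.096 and 0.156 m and z of ball4_center in the frame of station between 0 and 0.075 m) or (contact force between the fingers and ball5 above 0.5 N and x of ball5_center in the frame of station between -0.09 and 0.075 m and y of ball5_center in the frame of station between -0.096 and 0.156 m and z of ball5_center in the frame of station between 0 and 0.075 m) or (contact force between the fingers and ball6 above 0.5 N and x of ball6_center in the frame of station between -0.09 and 0.075 m and y of ball6_center in the frame of station between -0.096 and 0.156 m and z of ball6_center in the frame of station between 0 and 0.075 m) or (contact force between the fingers and bead1 above 0.5 N and x of bead1_center in the frame of station between -0.09 and 0.075 m and y of bead1_center in the frame of station between -0.096 and 0.156 m and z of bead1_center in the frame of station between 0 and 0.075 m) or (contact force between the fingers and bead2 above 0.5 N and x of bead2_center in the frame of station between -0.09 and 0.075 m and y of bead2_center in the frame of station between -0.096 and 0.156 m and z of bead2_center in the frame of station between 0 and 0.075 m) or (contact force between the fingers and bead3 above 0.5 N and x of bead3_center in the frame of station between -0.09 and 0.075 m and y of bead3_center in the frame of station between -0.096 and 0.156 m and z of bead3_center in the frame of station between 0 and 0.075 m) or (contact force between the fingers and bead4 above 0.5 N and x of bead4_center in the frame of station between -0.09 and 0.075 m and y of bead4_center in the frame of station between -0.096 and 0.156 m and z of bead4_center in the frame of station between 0 and 0.075 m)).
Of ball1, ball2, ball3, ball4, ball5, ball6 only 4 to 6 are there at a start; the rules pass over those that are not, and their reading is None.
Of bead1, bead2, bead3, bead4 only 2 to 4 are there at a start; the rules pass over those that are not, and their reading is None.
At some moment in a run one of dish may be knocked a few centimetres aside while the robot is not near it.
It also fails if it takes over 208 s, if anything falls off the work surface, if the arm or the gripper's body presses on something with over 40 N, if the wrist force passes 120 N, or if a joint passes its speed limit or range.

## Robot

A 6-joint arm with a two-finger parallel gripper is mounted at the origin on a cart in front of the work surface, level with it; the furniture and walls round the work are solid. World frame = base frame: x ahead of the robot, y to its left, z up, the work surface at z = 0. Lengths are in m, angles in rad, forces in N, time in s.
With the tool pointing down it reaches from about 0.3 to 0.775 m from the base axis. Payload 14.6 kg.
Tool frame: the origin (TCP) lies on the centre line of the jaws, within the pads' length; the fingertips stand ctrl.tcp_to_tips ahead of it and the grasp point (between the pads) lies 2 mm behind it (ctrl.tcp_to_tips is the distance from the TCP to the fingertips, in m); z points along the fingers, y is the line along which they close (so a half turn about z gives the same grasp; the last joint's range is limited). The gripper opens to 94 mm and grips with 3 to 60 N. Pads are 16 mm wide; open, the fingers measure 119 mm over their backs; the gripper's body (75 mm by 177 mm) begins 78 mm behind the grasp point.
Start: joints at [-1.345, 0.3, 1.521, -0, 1.321, -0.067], TCP at [0.159, -0.527, 0.222] pointing down, gripper open.
Joint ranges: [-3.03, 3.03], [-0.79, 2.21], [0.23, 2.52], [-1.04, 4.18], [0, 3.07], [-2.55, 2.55]. Speed limits (rad/s): [2.22, 2.22, 2.57, 3.14, 3.14, 3.14].

## Interface

Orientations are given as [roll, pitch, yaw] about the fixed x, y, z axes, in that order (R = Rz(yaw) Ry(pitch) Rx(roll)).
In Python, from station import telemetry, viewer, hand_in, ctrl gives the robot as it stands.
- The arm moves only by the tool step_arm, never from a script. Its argument "plan" is a list of rows, each an object of numbers: "dx", "dy", "dz": the shift along the tool's x, y, z scaled (see below); "rx", "ry", "rz": the turn, a rotation vector about the tool's x, y, z scaled (see below); "claw": the closure, from 0 (fully open) to 1 (shut). In form: [{"dx": .., "dy": .., "dz": .., "rx": .., "ry": .., "rz": .., "claw": ..}, ...]. A call has 1 to 10 rows; each row shifts and turns the commanded pose from where the row before left it, along the tool's axes as they then stand; what a row does not reach is not made up. The controller multiplies each number of a shift by 0.1 m and each number of a turn by 90 degrees. A row lasts 1/10 s, in which the tool goes at most 50 mm and 8.59 degrees, less where a joint would pass 70% of its speed; a pose out of reach is approached as far as the arm can. A call with a number of a shift or a turn outside -1 to 1 is refused whole. A call with a gripper value outside its range is refused whole. The fingers move at their own pace and stop on an object; "grip_force" is the grip in N (left out, the last holds). Time passes only in rows, so rows that do not move let the fingers close. It gives the time, the measured TCP pose, the force, the opening and the grip force at its end, in the units of the state.
- telemetry.get_obs(): the state, without advancing time (a new reading comes with each control period).
- viewer.camera(name): name is "side" or "top" or "wrist"; returns a dict with "img" (384x512x3 uint8, red, green, blue), "z_map" (384x512 float32, m along the optical axis (not along the pixel's ray), 0 where there is no reading), "fx", "fy", "cx", "cy" (pixels), "R" (3x3) and "t" (3): a world point X has camera coordinates R X + t; the wrist camera has in their place "tool_from_camera" (4x4, takes a point from camera to tool coordinates, whose origin is the TCP and whose axes are the flange's). Camera axes: x right, y down, z forward; pixel columns grow to the right and rows downward; lengths in m; the calibration is good to about 2 mm. A picture is of the moment at which its call begins: read the wrist's pose just before it.
- hand_in(): hands the job in; it is judged then, once.
Trained networks look in a picture, given as the dict that the camera call returned (one of the last four; its "shot" number tells which), for a name from the list of things; names that differ only in an ending like _2 or _b are one class to them, and where a whole thing is asked for, a point or a joint stands for the part that bears it (a point fixed in the world has none). Each returns a list of dicts, best first, with "score" (0 to 1); they miss things now and then, are a little off and sometimes report something else, mostly with a low value. They report only what shows in the picture. A call takes as long as a camera call.
- viewer.recognise(target, picture): "rect" ([left, top, right, bottom] in pixels, round what is visible of it).
The state is a dict: "time_s": time; "qpos": joint angles; "joint_vel": joint speeds; "tau": joint torques, N m; "ee_pos": TCP position; "eef_rot": TCP orientation; "force": force on the tool from outside, world axes, zero at the start; "moment": the same for the moment, N m; "grip_width": finger opening in m; "grip_force": force on a finger pad.
Only numpy, scipy, OpenCV 4.12 (cv2) and the standard library are available. Lean on these libraries where they do the work, as an engineer would, in place of code of your own. Each camera call takes 0.05 s, during which the arm holds its last target. There are 200 camera calls.

## Working session

There is one attempt and no reset: what is moved stays moved. The work goes in short steps, Python scripts to look and compute and a tool call to move; the robot and the scene stay as the last step left them, time stands still between calls to the robot, and variables do not carry over. Pictures are saved under pics/ and viewed, at most 14 in all, crops included, and the job is handed in when it is done.

Besides the shell and the picture viewer there is one more tool, called after "Call:" by a JSON object that holds its "name" and its "arguments", one argument or row to a line. step_arm: Moves the arm, as the interface text tells. Shifts and turns lie within -1 to 1; 1 stands for 0.1 m of shift or 90 degrees of turn. Its arguments: {"type":"object","properties":{"plan":{"type":"array"},"grip_force":{"type":"number"}},"required":["plan"]}

```bash
ls; mkdir -p pics
cat > h.py <<'E'
import numpy as np, cv2
from station import telemetry, viewer, hand_in, ctrl
from scipy.spatial.transform import Rotation as Ro
def cam(n):
    o=telemetry.get_obs(); c=viewer.camera(n)
    if n=='wrist':
        T=np.eye(4); T[:3,:3]=Ro.from_euler('xyz',o['eef_rot']).as_matrix(); T[:3,3]=o['ee_pos']
        c['W']=T@c['tool_from_camera']
    else:
        W=np.eye(4); W[:3,:3]=c['R'].T; W[:3,3]=-c['R'].T@c['t']; c['W']=W
    return c
def cloud(c):
    z=c['z_map']; v,u=np.indices(z.shape)
    P=np.stack([(u-c['cx'])/c['fx']*z,(v-c['cy'])/c['fy']*z,z],-1)@c['W'][:3,:3].T+c['W'][:3,3]
    P[z==0]=np.nan
    return P
def save(c,n): cv2.imwrite('pics/'+n+'.png',c['img'][:,:,::-1])
E
python3 - <<'E'
from h import *
print(ctrl.tcp_to_tips, telemetry.get_obs())
ims=[]
for n in ('top','side'):
    c=cam(n); P=cloud(c); np.save(n+'.npy',P); ims.append(c['img'])
    print(n,c['W'].round(3).tolist(),c['fx'])
    for t in ('station','tool_tray','scoop_grip','scraper_grip','dish','ball1_center','bead1_center'):
        for r in viewer.recognise(t,c)[:7]:
            b=r['rect']; u=int((b[0]+b[2])/2); v=int((b[1]+b[3])/2)
            print(t,np.round(r['score'],2),np.round(b).astype(int).tolist(),P[min(v,383),min(u,511)].round(3))
    save(c,n)
E
```

```text
pics
0.017 {'time_s': 0.0, 'qpos': array([-1.34457989e+00,  3.00480005e-01,  1.52157305e+00,  5.63285740e-06,
        1.32070662e+00, -6.66267501e-02]), 'joint_vel': array([ 1.82316447e-03,  8.93241077e-05, -4.23165944e-04, -1.73755125e-03,
        5.11607461e-04,  1.00961628e-03]), 'tau': array([-1.57579752e-04, -5.31801081e+01, -3.52733588e+01,  7.08321878e-02,
        2.44654709e-02, -7.31837417e-05]), 'ee_pos': array([ 0.15870161, -0.52635333,  0.22188483]), 'eef_rot': array([-3.14042859e+00, -8.31411537e-05,  2.92841743e-01]), 'force': array([ 0.01979604, -0.10721843, -0.24750321]), 'moment': array([-0.00636775,  0.0051453 , -0.01635351]), 'grip_force': 0.0, 'grip_width': 0.09378866742175837}
top [[0.006, -0.99, 0.142, 0.446], [-1.0, -0.003, 0.019, 0.021], [-0.019, -0.142, -0.99, 1.042], [0.0, 0.0, 0.0, 1.0]] 370.2666680611051
station 0.61 [218, 154, 320, 233] [ 0.592 -0.001  0.056]
tool_tray 0.65 [335, 185, 413, 248] [ 0.535 -0.294  0.008]
tool_tray 0.42 [250, 187, 262, 196] [0.593 0.034 0.084]
scoop_grip 0.63 [376, 202, 412, 239] [ 0.524 -0.348  0.009]
scoop_grip 0.6 [127, 191, 192, 249] [0.522 0.304 0.006]
scraper_grip 0.75 [346, 197, 360, 233] [ 0.535 -0.219  0.075]
dish 0.69 [128, 189, 190, 251] [0.522 0.304 0.006]
side [[-0.926, -0.174, 0.334, 0.146], [-0.377, 0.409, -0.831, 1.087], [0.008, -0.896, -0.444, 0.648], [0.0, 0.0, 0.0, 1.0]] 401.1824844352421
station 0.78 [203, 174, 286, 233] [0.585 0.028 0.056]
tool_tray 0.51 [282, 171, 307, 196] [ 0.489 -0.218  0.041]
scoop_grip 0.55 [265, 166, 297, 191] [ 0.545 -0.225  0.048]
scraper_grip 0.66 [267, 168, 299, 190] [ 0.535 -0.218  0.049]
dish 0.7 [186, 237, 263, 294] [0.532 0.293 0.005]
ball1_center 0.41 [224, 191, 230, 199] [0.646 0.032 0.075]
```

Run:
```python
import cv2,numpy as np
a=cv2.imread('pics/top.png');b=cv2.imread('pics/side.png')
A=cv2.resize(a[140:260,110:430],None,fx=2.5,fy=2.5,interpolation=cv2.INTER_CUBIC)
B=cv2.resize(b[155:305,170:330],(320,300),interpolation=cv2.INTER_CUBIC)
o=np.zeros((600,800,3),np.uint8);o[:300]=A;o[300:,:320]=B
C=cv2.resize(a[145:240,210:325],(363,300),interpolation=cv2.INTER_CUBIC);o[300:,400:763]=C
cv2.imwrite('pics/a1.png',o)
```

```text
(no output)
```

View pics/a1.png

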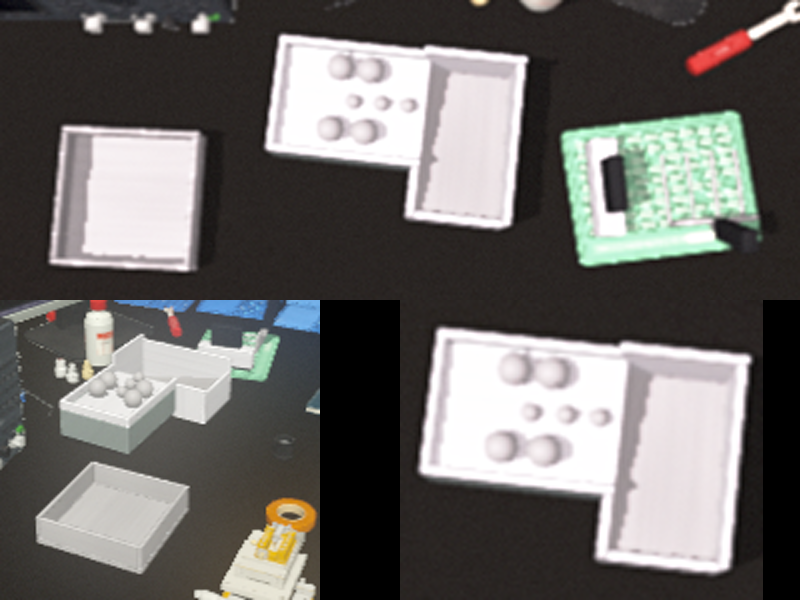

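The top view shows 4 large and 3 small spheres on the plate. The basin is at right, the dish at left, and the tray at far right with the scraper and the scoop (handle at about 735,235). Next are coarse poses.

Run:
```python
from h import *
P=np.load('top.npy'); img=cv2.imread('pics/top.png')
def rect(m,n):
    p=P[m][:,:2]; p=p[~np.isnan(p).any(1)]
    r=cv2.minAreaRect((p*1000).astype(np.float32)); print(n,len(p),np.round(r[0],1),np.round(r[1],1),round(r[2],2))
X,Y,Z=P[...,0],P[...,1],P[...,2]
rect((X>.3)&(X<.7)&(Y>.18)&(Y<.42)&(Z>.032)&(Z<.048),'dish rim')
rect((X>.35)&(X<.8)&(Y>-.17)&(Y<.16)&(Z>.05)&(Z<.12),'station')
rect((X>.35)&(X<.8)&(Y>-.1)&(Y<.16)&(Z>.053)&(Z<.059),'plate')
hsv=cv2.cvtColor(img,cv2.COLOR_BGR2HSV)
g=cv2.inRange(hsv,(60,60,80),(90,255,255))>0
rect(g&(Z>-.005)&(Z<.02)&(Y<-.15)&(Y>-.45)&(X>.3)&(X<.75),'tray')
dk=(img.max(2)<60)&(Y<-.15)&(Y>-.5)&(X>.35)&(X<.7)&(Z>.05)
rect(dk&(Y>-.28),'rib'); rect(dk&(Y<-.28),'handle'); 
for a in (dk&(Y>-.28),dk&(Y<-.28)): print(np.nanmax(Z[a]))
rect((Y<-.15)&(Y>-.28)&(X>.35)&(X<.7)&(Z>.035)&(Z<.12),'scraper')
rect((Y<-.28)&(Y>-.48)&(X>.35)&(X<.7)&(Z>.03)&(Z<.2),'scoop')
c=cam('wrist');print(c['tool_from_camera'].round(3).tolist(),c['fx'])
```

```text
dish rim 475 [448.1 297.9] [151.1 300.7] 87.56
station 3581 [665.1 -11.6] [276.4 314.5] 77.82
plate 1744 [592.9  10.8] [239.7 171.9] 83.67
tray 1100 [ 539.9 -298.5] [155.4 208.4] 7.26
rib 158 [ 535.9 -226.2] [52.1 16. ] 4.5
handle 149 [ 483.  -342.5] [33.5 15.6] 6.8
0.09441648014115989
0.13132210533389232
scraper 474 [ 536.7 -227.1] [104.   26.5] 4.01
scoop 243 [ 485.2 -343.9] [37.  87.9] 3.96
[[-0.0, -0.963, -0.271, 0.078], [1.0, -0.0, -0.001, 0.001], [0.001, -0.271, 0.963, -0.162], [0.0, 0.0, 0.0, 1.0]] 309.77655435609404
```

Call:
{"name": "step_arm", "arguments": {
  "plan": [
    {"rz":0.071},
    {"rz":0.071},
    {"dx":0.4,"dy":-0.24,"dz":-0.04},
    {"dx":0.4,"dy":-0.24,"dz":-0.04},
    {"dx":0.4,"dy":-0.24,"dz":-0.04},
    {"dx":0.4,"dy":-0.24,"dz":-0.04},
    {"dx":0.4,"dy":-0.24,"dz":-0.04},
    {"dx":0.4,"dy":-0.24,"dz":-0.04},
    {"dx":0.4,"dy":-0.24,"dz":-0.04},
    {"dx":0.4,"dy":-0.24,"dz":-0.04}
  ]
}}

```text
$.plan[0]: bad value
```

Call:
{"name": "step_arm", "arguments": {
  "plan": [
    {"dx":0.1,"dy":-0.1,"dz":-0.1},
    {}
  ]
}}

```text
$.plan[0]: bad value
```

```bash
cat >> h.py <<'E'
def go(*wps,start=None):
    """wps (x,y,z,yaw): print tool-axis steps (units) for tool-down tool"""
    o=telemetry.get_obs(); e=o['eef_rot']
    p=np.array(list(o['ee_pos'])+[e[2]]) if start is None else np.array(start)
    for w in wps:
        w=np.array(w); d=w-p; dyaw=-d[3]/(np.pi/2)
        s,c=np.sin(w[3]),np.cos(w[3])
        # rotate first, then shift at new yaw
        print('turn rz total %.3f | shift at new yaw dx %.3f dy %.3f dz %.3f (units of .1m), dist %.3f'%(dyaw,10*(d[0]*c+d[1]*s),10*(d[0]*s-d[1]*c),-10*d[2],np.linalg.norm(d[:3])))
        p=w
def st():
    o=telemetry.get_obs(); print('t %.2f'%o['time_s'],'pos',o['ee_pos'].round(4),'rpy',o['eef_rot'].round(4),'F',o['force'].round(2),'w %.4f gf %.1f'%(o['grip_width'],o['grip_force']))
E
python3 - <<'E'
from h import *
st(); c=cam('wrist'); P=cloud(c); np.save('w1.npy',P); save(c,'w1')
E
```

```text
t 0.85 pos [ 0.1587 -0.5266  0.2224] rpy [-3.1415 -0.      0.2928] F [ 0.07 -0.26 -0.34] w 0.0943 gf 0.0
```

View pics/w1.png

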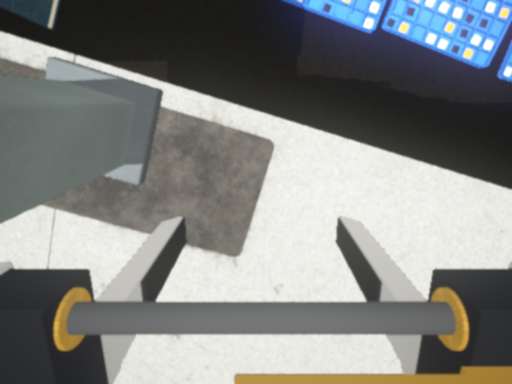

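The refused rows need every field. That picture shows only the floor beside the work surface.

Call:
{"name": "step_arm", "arguments": {
  "plan": [
    {"dx":0,"dy":0,"dz":0,"rx":0,"ry":0,"rz":0.071,"claw":0},
    {"dx":0,"dy":0,"dz":0,"rx":0,"ry":0,"rz":0.071,"claw":0},
    {"dx":0.4,"dy":-0.24,"dz":-0.04,"rx":0,"ry":0,"rz":0,"claw":0},
    {"dx":0.4,"dy":-0.24,"dz":-0.04,"rx":0,"ry":0,"rz":0,"claw":0},
    {"dx":0.4,"dy":-0.24,"dz":-0.04,"rx":0,"ry":0,"rz":0,"claw":0},
    {"dx":0.4,"dy":-0.24,"dz":-0.04,"rx":0,"ry":0,"rz":0,"claw":0},
    {"dx":0.4,"dy":-0.24,"dz":-0.04,"rx":0,"ry":0,"rz":0,"claw":0},
    {"dx":0.4,"dy":-0.24,"dz":-0.04,"rx":0,"ry":0,"rz":0,"claw":0},
    {"dx":0.4,"dy":-0.24,"dz":-0.04,"rx":0,"ry":0,"rz":0,"claw":0},
    {"dx":0.4,"dy":-0.24,"dz":-0.04,"rx":0,"ry":0,"rz":0,"claw":0}
  ]
}}

```text
time_s: 1.9
ee_pos: [0.466, -0.3113, 0.2548]
eef_rot: [3.141, -0.0, 0.07]
force: [0.0, -1.0, 0.7]
grip_width: 0.0942
grip_force: 0.0
```

Call:
{"name": "step_arm", "arguments": {
  "plan": [
    {"dx":0.1,"dy":-0.1,"dz":-0.1,"rx":0,"ry":0,"rz":0,"claw":0},
    {"dx":0,"dy":0,"dz":0,"rx":0,"ry":0,"rz":0,"claw":0}
  ]
}}

```text
time_s: 2.1
ee_pos: [0.475, -0.301, 0.2655]
eef_rot: [3.141, -0.001, 0.072]
force: [0.2, -0.6, -0.2]
grip_width: 0.0939
grip_force: 0.0
```

Run:
```python
from h import *
st(); c=cam('wrist'); P=cloud(c); np.save('w2.npy',P); save(c,'w2')
```

```text
t 2.10 pos [ 0.475  -0.301   0.2655] rpy [ 3.1406e+00 -1.2000e-03  7.2500e-02] F [ 0.18 -0.56 -0.19] w 0.0939 gf 0.0
```

View pics/w2.png

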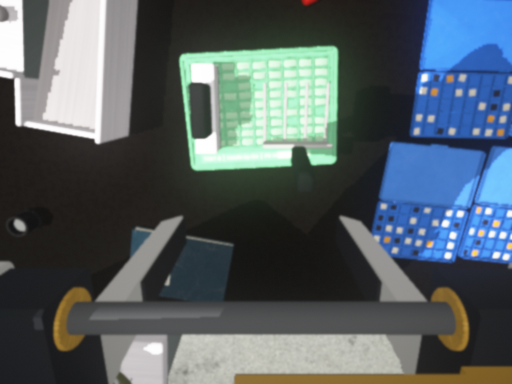

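The wrist view shows the tray, the scraper (rib at 200,110), and the scoop with its rods pointing away and its handle at (300,165).

Run:
```python
from h import *
P=np.load('w2.npy'); img=cv2.imread('pics/w2.png'); X,Y,Z=P[...,0],P[...,1],P[...,2]
def rect(m,n):
    p=P[m]; r=cv2.minAreaRect((p[:,:2]*1000).astype(np.float32)); print(n,len(p),np.round(r[0],1),np.round(r[1],1),round(r[2],2),'zmed',np.median(p[:,2]).round(4))
R=(X>.4)&(X<.7)&(Y<-.15)&(Y>-.45)
rect(R&(Z>.080)&(Y>-.28),'rib'); rect(R&(Z>.04)&(Z<.054)&(Y>-.29),'block')
h=R&(Z>.075)&(Y<-.29); rect(h,'handle'); 
p=P[h]; 
for z0 in np.arange(.08,.14,.01):
    q=p[(p[:,2]>z0)&(p[:,2]<z0+.01)]
    if len(q)>3: print(z0.round(3),len(q),q.min(0).round(4),q.max(0).round(4))
rect(R&(Z>.038)&(Z<.047)&(Y<-.27)&(X>.47),'backplate')
hsv=cv2.cvtColor(img,cv2.COLOR_BGR2HSV)
g=cv2.inRange(hsv,(55,60,60),(95,255,255))>0
rect(g&R&(Z>-.01)&(Z<.02),'tray')
```

```text
rib 19993 [ 515.7 -242.8] [104.8  45.5] 34.57 zmed 0.3605
block 1041 [ 535.8 -230. ] [103.2  26.3] 3.81 zmed 0.0486
handle 24141 [ 487.9 -332.4] [47.9 83.6] 3.55 zmed 0.3622
0.08 69 [ 0.4741 -0.3534  0.0801] [ 0.4973 -0.337   0.0895]
0.09 76 [ 0.4722 -0.3534  0.0901] [ 0.4948 -0.3375  0.0999]
0.1 73 [ 0.4735 -0.3539  0.1001] [ 0.4929 -0.3374  0.1098]
0.11 88 [ 0.4701 -0.3539  0.1101] [ 0.4908 -0.3377  0.12  ]
0.12 395 [ 0.4645 -0.3561  0.12  ] [ 0.4888 -0.3379  0.1287]
backplate 306 [ 500.3 -345.6] [ 5.1 84.9] 4.25 zmed 0.0422
tray 9673 [ 529.4 -303.5] [182.3 217.8] 6.87 zmed 0.0093
```

Call:
{"name": "step_arm", "arguments": {
  "plan": [
    {"dx":0.22,"dy":-0.23,"dz":0.1,"rx":0,"ry":0,"rz":0,"claw":0.4},
    {"dx":0.22,"dy":-0.23,"dz":0.1,"rx":0,"ry":0,"rz":0.003,"claw":0.4},
    {"dx":0.22,"dy":-0.23,"dz":0.1,"rx":0,"ry":0,"rz":0,"claw":0.4},
    {"dx":0,"dy":0,"dz":0.3,"rx":0,"ry":0,"rz":0,"claw":0.4},
    {"dx":0,"dy":0,"dz":0.3,"rx":0,"ry":0,"rz":0,"claw":0.4},
    {"dx":0,"dy":0,"dz":0.3,"rx":0,"ry":0,"rz":0,"claw":0.4},
    {"dx":0,"dy":0,"dz":0,"rx":0,"ry":0,"rz":0,"claw":0.4},
    {"dx":0,"dy":0,"dz":0,"rx":0,"ry":0,"rz":0,"claw":0.4}
  ]
}}

```text
time_s: 2.95
ee_pos: [0.5345, -0.2299, 0.1452]
eef_rot: [3.142, 0.0, 0.064]
force: [0.9, 0.1, -0.3]
grip_width: 0.0563
grip_force: 0.0
```

Run:
```python
from h import *
st(); go((.536,-.2285,.072,.067))
# station fit: from top + wrist w2 clouds, model edges
for f in ('top','side'):
    P=np.load(f+'.npy').reshape(-1,3); P=P[~np.isnan(P).any(1)]
    from scipy.optimize import minimize
    Q=P[(P[:,0]>.45)&(P[:,0]<.75)&(P[:,1]>-.14)&(P[:,1]<.2)&(P[:,2]>.0535)&(P[:,2]<.1)]
    def pred(p):
        x,y,a=p; c,s=np.cos(a),np.sin(a); d=Q[:,:2]-[x,y]
        u=d[:,0]*c+d[:,1]*s; v=-d[:,0]*s+d[:,1]*c
        h=np.full(len(Q),0.)
        pl=(abs(u)<.056)&(v>0)&(v<.156); rim=(abs(u)<.062)&(v>0)&(v<.162)&~pl
        bo=(u>-.096)&(u<.081)&(v<0.006)&(v>-.1); bi=(u>-.09)&(u<.075)&(v<0)&(v>-.094)
        h[rim]=.072; h[pl]=.056
        w=bo&~bi&~pl; 
        h[w&(u<=-.09)]=.056; h[w&(v<=-.094)]=.08; h[w&(u>=.075)]=.09; h[w&(v>0)&(abs(u)>.056)]=.062
        e=np.abs(Q[:,2]-h); return np.minimum(e,.012).mean()
    best=None
    for a0 in (-.03,-.07,-.11):
        for x0 in (.57,.59,.61):
            for y0 in (-.03,-.01,.01):
                r=minimize(pred,[x0,y0,a0],method='Nelder-Mead',options=dict(initial_simplex=[[x0,y0,a0],[x0+.015,y0,a0],[x0,y0+.015,a0],[x0,y0,a0+.04]]))
                if best is None or r.fun<best.fun: best=r
    print(f,len(Q),best.x.round(4),best.fun)
    np.save('st_'+f+'.npy',best.x)
    x,y,a=best.x;c,s=np.cos(a),np.sin(a);d=P[:,:2]-[x,y];u=d[:,0]*c+d[:,1]*s;v=-d[:,0]*s+d[:,1]*c
    m=(abs(u)<.05)&(v>.003)&(v<.15)&(P[:,2]>.065); print('sphere pts v',v[m].min().round(3),v[m].max().round(3),'u',u[m].min().round(3),u[m].max().round(3))
```

```text
t 2.95 pos [ 0.5345 -0.2299  0.1452] rpy [3.1416e+00 2.0000e-04 6.3600e-02] F [ 0.91  0.07 -0.31] w 0.0563 gf 0.0
turn rz total -0.002 | shift at new yaw dx 0.016 dy -0.013 dz 0.732 (units of .1m), dist 0.073
top 3176 [ 0.6175 -0.0297 -0.1098] 0.004762308529632783
sphere pts v 0.01 0.111 u -0.047 0.047
side 1675 [ 0.6165 -0.0289 -0.119 ] 0.007923668291593662
sphere pts v 0.013 0.112 u -0.048 0.045
```

Call:
{"name": "step_arm", "arguments": {
  "plan": [
    {"dx":0.016,"dy":-0.013,"dz":0.3,"rx":0,"ry":0,"rz":0,"claw":0.4},
    {"dx":0,"dy":0,"dz":0.3,"rx":0,"ry":0,"rz":0,"claw":0.4},
    {"dx":0,"dy":0,"dz":0.13,"rx":0,"ry":0,"rz":0,"claw":0.4},
    {"dx":0,"dy":0,"dz":0,"rx":0,"ry":0,"rz":0,"claw":0.4},
    {"dx":0,"dy":0,"dz":0,"rx":0,"ry":0,"rz":0,"claw":1},
    {"dx":0,"dy":0,"dz":0,"rx":0,"ry":0,"rz":0,"claw":1},
    {"dx":0,"dy":0,"dz":0,"rx":0,"ry":0,"rz":0,"claw":1},
    {"dx":0,"dy":0,"dz":0,"rx":0,"ry":0,"rz":0,"claw":1}
  ],
  "grip_force": 40
}}

```text
time_s: 3.75
ee_pos: [0.5368, -0.2275, 0.0722]
eef_rot: [3.141, -0.001, 0.065]
force: [0.8, 0.0, -0.1]
grip_width: 0.0279
grip_force: 0.0
```

Call:
{"name": "step_arm", "arguments": {
  "plan": [
    {"dx":0,"dy":0,"dz":0,"rx":0,"ry":0,"rz":0,"claw":1},
    {"dx":0,"dy":0,"dz":0,"rx":0,"ry":0,"rz":0,"claw":1},
    {"dx":0,"dy":0,"dz":0,"rx":0,"ry":0,"rz":0,"claw":1},
    {"dx":0,"dy":0,"dz":-0.1,"rx":0,"ry":0,"rz":0,"claw":1},
    {"dx":0,"dy":0,"dz":-0.3,"rx":0,"ry":0,"rz":0,"claw":1},
    {"dx":0,"dy":0,"dz":-0.4,"rx":0,"ry":0,"rz":0,"claw":1},
    {"dx":0,"dy":0,"dz":-0.4,"rx":0,"ry":0,"rz":0,"claw":1},
    {"dx":0,"dy":0,"dz":-0.4,"rx":0,"ry":0,"rz":0,"claw":1},
    {"dx":0,"dy":0,"dz":-0.3,"rx":0,"ry":0,"rz":0.055,"claw":1},
    {"dx":0,"dy":0,"dz":0,"rx":0,"ry":0,"rz":0.055,"claw":1}
  ]
}}

```text
time_s: 4.75
ee_pos: [0.5373, -0.2277, 0.2666]
eef_rot: [3.139, -0.007, -0.111]
force: [0.7, 0.3, -3.0]
grip_width: 0.0182
grip_force: 40.0
```

Run:
```python
from h import *
st(); go((.50,.03,.28,-.11))
```

```text
t 4.75 pos [ 0.5373 -0.2277  0.2666] rpy [ 3.1392 -0.0065 -0.1111] F [ 0.69  0.29 -2.95] w 0.0182 gf 40.0
turn rz total -0.001 | shift at new yaw dx -0.654 dy -2.520 dz -0.134 (units of .1m), dist 0.261
```

Gripped (18 mm). Next, over the station for a look.

Call:
{"name": "step_arm", "arguments": {
  "plan": [
    {"dx":-0.1,"dy":-0.36,"dz":-0.03,"rx":0,"ry":0,"rz":0,"claw":1},
    {"dx":-0.1,"dy":-0.36,"dz":-0.03,"rx":0,"ry":0,"rz":0,"claw":1},
    {"dx":-0.1,"dy":-0.36,"dz":-0.03,"rx":0,"ry":0,"rz":0,"claw":1},
    {"dx":-0.1,"dy":-0.36,"dz":-0.03,"rx":0,"ry":0,"rz":0,"claw":1},
    {"dx":-0.1,"dy":-0.36,"dz":-0.03,"rx":0,"ry":0,"rz":0,"claw":1},
    {"dx":-0.1,"dy":-0.36,"dz":0,"rx":0,"ry":0,"rz":0,"claw":1},
    {"dx":-0.05,"dy":-0.36,"dz":0,"rx":0,"ry":0,"rz":0,"claw":1},
    {"dx":0,"dy":0,"dz":0,"rx":0,"ry":0,"rz":0,"claw":1},
    {"dx":0,"dy":0,"dz":0,"rx":0,"ry":0,"rz":0,"claw":1}
  ]
}}

```text
time_s: 5.65
ee_pos: [0.4988, 0.0306, 0.2767]
eef_rot: [3.141, 0.0, -0.106]
force: [0.5, -0.7, -2.5]
grip_width: 0.0176
grip_force: 40.0
```

Run:
```python
from h import *
st(); c=cam('wrist'); P=cloud(c); np.save('w3.npy',P); save(c,'w3')
for t in ('ball1_center','bead1_center'):
    for r in viewer.recognise(t,c)[:8]: print(t,round(r['score'],2),np.round(r['rect']).tolist())
```

```text
t 5.65 pos [0.4988 0.0306 0.2767] rpy [ 3.1414e+00  1.0000e-04 -1.0620e-01] F [ 0.46 -0.73 -2.55] w 0.0176 gf 40.0
ball1_center 0.75 [240.0, 7.0, 263.0, 35.0]
bead1_center 0.7 [230.0, 50.0, 242.0, 65.0]
```

View pics/w3.png

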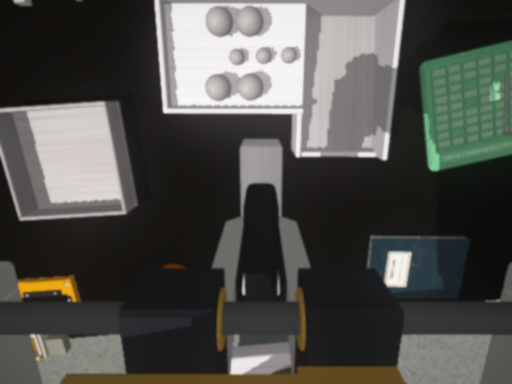

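The station sits square to the tool. The plate's near rim is at row 108, and four large and three small spheres show. I'll refine the station pose from this cloud.

Run:
```python
from h import *
P=np.load('w3.npy'); a=-.108
x,y=.617,-.0295
for it in range(2):
    c,s=np.cos(a),np.sin(a);D=P[...,:2]-[x,y];u=D[...,0]*c+D[...,1]*s;v=-D[...,0]*s+D[...,1]*c;Z=P[...,2]
    def stat(m,n): print(n,m.sum(),'u',np.percentile(u[m],[1,50,99]).round(4),'v',np.percentile(v[m],[1,50,99]).round(4),'z',np.percentile(Z[m],[10,50,90]).round(4))
    stat((Z>.069)&(Z<.076)&(v>.01)&(v<.15)&(u<-.05)&(u>-.075),'near rim (u -.062..-.056)')
    stat((Z>.069)&(Z<.076)&(v>.15)&(v<.17)&(abs(u)<.05),'+y rim (v .156..162)')
    stat((Z>.052)&(Z<.06)&(v>-.02)&(v<.15)&(abs(u)<.05),'plate (v 0..)')
    stat((Z>.052)&(Z<.06)&(v>-.09)&(v<-.01)&(u<-.08)&(u>-.11),'basin near wall (u-.096..-.09)')
    stat((Z>.077)&(Z<.083)&(v>-.12)&(v<-.08)&(abs(u)<.06),'-y wall (v -.1..-.094)')
    m=(Z>.069)&(Z<.076)&(v>.15)&(v<.17)&(abs(u)<.05)
    k=np.polyfit(u[m],v[m],1)[0]; m2=(Z>.069)&(Z<.076)&(v>.01)&(v<.15)&(u<-.05)&(u>-.075); k2=np.polyfit(v[m2],u[m2],1)[0]
    m3=(Z>.077)&(Z<.083)&(v>-.12)&(v<-.08)&(abs(u)<.06);k3=np.polyfit(u[m3],v[m3],1)[0]
    print('slopes',k,-k2,k3)
    a+=np.mean([k,-k2,k3])
    print('a',a)
m=(abs(u)<.054)&(v>-.01)&(v<.154)&(Z>.062); print('spheres v max',v[m].max())
```

```text
near rim (u -.062..-.056) 682 u [-0.0614 -0.0589 -0.0556] v [0.0113 0.0826 0.1486] z [0.0699 0.0712 0.0724]
+y rim (v .156..162) 544 u [-0.048   0.0028  0.049 ] v [0.1531 0.1558 0.1592] z [0.07   0.0712 0.0723]
plate (v 0..) 9290 u [-0.049   0.0028  0.0491] v [-0.0013  0.0767  0.1489] z [0.055  0.056  0.0571]
basin near wall (u-.096..-.09) 67 u [-0.1099 -0.1092 -0.1088] v [-0.0882 -0.0515 -0.0112] z [0.0538 0.0547 0.0564]
-y wall (v -.1..-.094) 653 u [-0.0584  0.0001  0.0519] v [-0.102  -0.0986 -0.0959] z [0.0778 0.0793 0.0804]
slopes -0.000923647669880025 -0.002496867352240122 -0.0019961403400778188
a -0.10980555178739931
near rim (u -.062..-.056) 682 u [-0.0616 -0.0589 -0.0557] v [0.0112 0.0825 0.1488] z [0.0699 0.0712 0.0724]
+y rim (v .156..162) 546 u [-0.0483  0.0026  0.0489] v [0.153  0.1558 0.1592] z [0.07   0.0712 0.0723]
plate (v 0..) 9309 u [-0.0491  0.0027  0.049 ] v [-0.0014  0.0767  0.1489] z [0.055  0.056  0.0571]
basin near wall (u-.096..-.09) 72 u [-0.11   -0.1091 -0.1087] v [-0.0884 -0.0551 -0.0114] z [0.0538 0.0547 0.0566]
-y wall (v -.1..-.094) 653 u [-0.0582  0.0003  0.0521] v [-0.102  -0.0986 -0.0959] z [0.0778 0.0793 0.0804]
slopes 0.001065421814607526 -0.0007167152419864034 -0.0001954997577887797
a -0.10975448284912187
spheres v max 0.15399800474155215
```

```bash
cat >> h.py <<'E'
SX,SY,SA=.617,-.031,-.110
def s2w(u,v,z,a=0): 
    c,s=np.cos(SA),np.sin(SA); return (SX+u*c-v*s,SY+u*s+v*c,z,SA+a)
E
python3 - <<'E'
from h import *
st(); go(s2w(0,.136,.20),s2w(0,.136,.1185),s2w(0,.012,.1185))
E
```

```text
t 5.80 pos [0.499  0.0293 0.2765] rpy [ 3.1414e+00  2.0000e-04 -1.0890e-01] F [-0.3  -0.49 -2.21] w 0.0176 gf 40.0
turn rz total 0.001 | shift at new yaw dx 1.239 dy -0.890 dz 0.765 (units of .1m), dist 0.171
turn rz total -0.000 | shift at new yaw dx 0.000 dy -0.000 dz 0.815 (units of .1m), dist 0.082
turn rz total -0.000 | shift at new yaw dx 0.000 dy 1.240 dz -0.000 (units of .1m), dist 0.124
```

Call:
{"name": "step_arm", "arguments": {
  "plan": [
    {"dx":0.3,"dy":-0.22,"dz":0.1,"rx":0,"ry":0,"rz":0,"claw":1},
    {"dx":0.3,"dy":-0.22,"dz":0.1,"rx":0,"ry":0,"rz":0,"claw":1},
    {"dx":0.3,"dy":-0.22,"dz":0.1,"rx":0,"ry":0,"rz":0,"claw":1},
    {"dx":0.3,"dy":-0.22,"dz":0.1,"rx":0,"ry":0,"rz":0,"claw":1},
    {"dx":0.04,"dy":-0.01,"dz":0.3,"rx":0,"ry":0,"rz":0,"claw":1},
    {"dx":0,"dy":0,"dz":0.07,"rx":0,"ry":0,"rz":0,"claw":1},
    {"dx":0,"dy":0,"dz":0,"rx":0,"ry":0,"rz":0,"claw":1},
    {"dx":0,"dy":0,"dz":0,"rx":0,"ry":0,"rz":0,"claw":1}
  ]
}}

```text
time_s: 6.6
ee_pos: [0.6319, 0.1045, 0.2011]
eef_rot: [-3.141, -0.001, -0.109]
force: [-0.2, -0.5, -2.7]
grip_width: 0.0177
grip_force: 40.0
```

Run:
```python
from h import *
st(); go(s2w(0,.136,.1185))
c=cam('side');save(c,'s2'); a=cam('top');save(a,'t2')
A=cv2.resize(a['img'][140:240,200:325],(500,400));B=cv2.resize(c['img'][155:255,190:300],(300,273))
o=np.zeros((400,800,3),np.uint8);o[:,:500]=A;o[:273,500:]=B;cv2.imwrite('pics/a2.png',o[:,:,::-1])
```

```text
t 6.60 pos [0.6319 0.1045 0.2011] rpy [-3.1413e+00 -1.5000e-03 -1.0870e-01] F [-0.19 -0.46 -2.73] w 0.0177 gf 40.0
turn rz total 0.001 | shift at new yaw dx 0.001 dy 0.004 dz 0.826 (units of .1m), dist 0.083
```

View pics/a2.png

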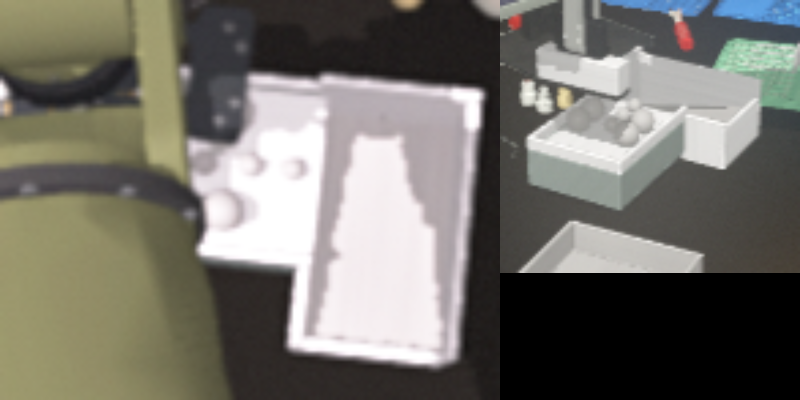

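The side view shows the scraper hovering over the plate's +y end, with the spheres in front of it. Lowering it now.

Call:
{"name": "step_arm", "arguments": {
  "plan": [
    {"dx":0,"dy":0,"dz":0.25,"rx":0,"ry":0,"rz":0,"claw":1},
    {"dx":0,"dy":0,"dz":0.25,"rx":0,"ry":0,"rz":0,"claw":1},
    {"dx":0,"dy":0,"dz":0.15,"rx":0,"ry":0,"rz":0,"claw":1},
    {"dx":0,"dy":0,"dz":0.08,"rx":0,"ry":0,"rz":0,"claw":1},
    {"dx":0,"dy":0,"dz":0.05,"rx":0,"ry":0,"rz":0,"claw":1},
    {"dx":0,"dy":0,"dz":0.04,"rx":0,"ry":0,"rz":0,"claw":1},
    {"dx":0,"dy":0,"dz":0,"rx":0,"ry":0,"rz":0,"claw":1},
    {"dx":0,"dy":0,"dz":0,"rx":0,"ry":0,"rz":0,"claw":1}
  ]
}}

```text
time_s: 7.5
ee_pos: [0.6325, 0.1054, 0.1187]
eef_rot: [-3.141, -0.002, -0.108]
force: [0.8, 0.0, 2.5]
grip_width: 0.0176
grip_force: 40.0
```

Call:
{"name": "step_arm", "arguments": {
  "plan": [
    {"dx":0,"dy":0.04,"dz":0,"rx":0,"ry":0,"rz":0,"claw":1},
    {"dx":0,"dy":0.08,"dz":0,"rx":0,"ry":0,"rz":0,"claw":1},
    {"dx":0,"dy":0.08,"dz":0,"rx":0,"ry":0,"rz":0,"claw":1},
    {"dx":0,"dy":0.08,"dz":0,"rx":0,"ry":0,"rz":0,"claw":1},
    {"dx":0,"dy":0.08,"dz":0,"rx":0,"ry":0,"rz":0,"claw":1},
    {"dx":0,"dy":0.08,"dz":0,"rx":0,"ry":0,"rz":0,"claw":1},
    {"dx":0,"dy":0.08,"dz":0,"rx":0,"ry":0,"rz":0,"claw":1},
    {"dx":0,"dy":0.08,"dz":0,"rx":0,"ry":0,"rz":0,"claw":1},
    {"dx":0,"dy":0.08,"dz":0,"rx":0,"ry":0,"rz":0,"claw":1},
    {"dx":0,"dy":0.08,"dz":0,"rx":0,"ry":0,"rz":0,"claw":1}
  ]
}}

```text
time_s: 8.5
ee_pos: [0.6242, 0.0296, 0.1187]
eef_rot: [-3.141, -0.002, -0.108]
force: [0.1, 3.0, 6.2]
grip_width: 0.0177
grip_force: 40.0
```

Call:
{"name": "step_arm", "arguments": {
  "plan": [
    {"dx":0,"dy":0.08,"dz":0,"rx":0,"ry":0,"rz":0,"claw":1},
    {"dx":0,"dy":0.08,"dz":0,"rx":0,"ry":0,"rz":0,"claw":1},
    {"dx":0,"dy":0.08,"dz":0,"rx":0,"ry":0,"rz":0,"claw":1},
    {"dx":0,"dy":0.08,"dz":0,"rx":0,"ry":0,"rz":0,"claw":1},
    {"dx":0,"dy":0.08,"dz":0,"rx":0,"ry":0,"rz":0,"claw":1},
    {"dx":0,"dy":0.06,"dz":0,"rx":0,"ry":0,"rz":0,"claw":1},
    {"dx":0,"dy":0,"dz":0,"rx":0,"ry":0,"rz":0,"claw":1},
    {"dx":0,"dy":0,"dz":0,"rx":0,"ry":0,"rz":0,"claw":1}
  ]
}}

```text
time_s: 9.3
ee_pos: [0.6192, -0.0168, 0.1187]
eef_rot: [3.141, -0.002, -0.108]
force: [-0.0, -2.9, 6.6]
grip_width: 0.0175
grip_force: 40.0
```

Run:
```python
from h import *
st(); c=cam('side');save(c,'s3'); a=cam('top');save(a,'t3')
A=cv2.resize(a['img'][140:240,200:325],(500,400));B=cv2.resize(c['img'][155:255,190:300],(300,273))
o=np.zeros((400,800,3),np.uint8);o[:,:500]=A;o[:273,500:]=B;cv2.imwrite('pics/a3.png',o[:,:,::-1])
```

```text
t 9.30 pos [ 0.6192 -0.0168  0.1187] rpy [ 3.1409e+00 -2.0000e-03 -1.0810e-01] F [-0.03 -2.94  6.62] w 0.0175 gf 40.0
```

View pics/a3.png

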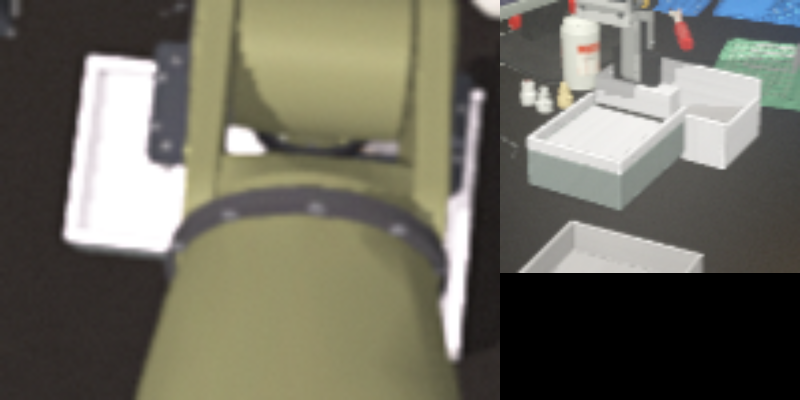

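The plate is clear behind the scraper, whose front is just at the edge. A bit further, then lift.

Call:
{"name": "step_arm", "arguments": {
  "plan": [
    {"dx":0,"dy":0.05,"dz":0,"rx":0,"ry":0,"rz":0,"claw":1},
    {"dx":0,"dy":0.05,"dz":0,"rx":0,"ry":0,"rz":0,"claw":1},
    {"dx":0,"dy":0,"dz":0,"rx":0,"ry":0,"rz":0,"claw":1},
    {"dx":0,"dy":0,"dz":0,"rx":0,"ry":0,"rz":0,"claw":1},
    {"dx":0,"dy":0,"dz":-0.3,"rx":0,"ry":0,"rz":0,"claw":1},
    {"dx":0,"dy":0,"dz":-0.4,"rx":0,"ry":0,"rz":0,"claw":1},
    {"dx":0,"dy":0,"dz":-0.4,"rx":0,"ry":0,"rz":0,"claw":1},
    {"dx":-0.3,"dy":0.1,"dz":-0.3,"rx":0,"ry":0,"rz":0,"claw":1},
    {"dx":-0.4,"dy":0.1,"dz":-0.1,"rx":0,"ry":0,"rz":0,"claw":1},
    {"dx":-0.4,"dy":0.1,"dz":0,"rx":0,"ry":0,"rz":0,"claw":1}
  ]
}}

```text
time_s: 10.4
ee_pos: [0.5039, -0.0443, 0.2687]
eef_rot: [3.141, -0.002, -0.108]
force: [-0.2, -0.1, -3.2]
grip_width: 0.0178
grip_force: 40.0
```

```bash
cat > sph.py <<'E'
from h import *
def spheres(P,verbose=True):
    # residual of cloud over basin floor, station coordinates
    c,s=np.cos(SA),np.sin(SA);D=P[...,:2]-[SX,SY];u=D[...,0]*c+D[...,1]*s;v=-D[...,0]*s+D[...,1]*c;Z=P[...,2]
    fl=.006+(.075-u)*np.tan(np.radians(12)); h=Z-fl
    m=((u>-.085)&(u<.073)&(v<-.003)&(v>-.091)&(h>.006)&(h<.06)).astype(np.uint8)
    pl=(abs(u)<.054)&(v>.003)&(v<.153)&(Z>.061)
    print('plate leftovers',pl.sum(),' basin pts',m.sum())
    return u,v,Z,h,m
E
python3 - <<'E'
from sph import *
st(); c=cam('wrist'); P=cloud(c); np.save('w4.npy',P); save(c,'w4'); u,v,Z,h,m=spheres(P)
for t in ('ball1_center','bead1_center'):
    for r in viewer.recognise(t,c)[:8]:
        b=r['rect'];i,j=int((b[1]+b[3])/2),int((b[0]+b[2])/2); print(t,round(r['score'],2),np.round(b).tolist(),u[i,j].round(3),v[i,j].round(3),h[i,j].round(3))
go((.5360,-.2285,.2,.067))
E
```

```text
t 10.40 pos [ 0.5039 -0.0443  0.2687] rpy [ 3.1413e+00 -2.3000e-03 -1.0770e-01] F [-0.16 -0.08 -3.19] w 0.0178 gf 40.0
plate leftovers 0  basin pts 3502
ball1_center 0.74 [272.0, 24.0, 292.0, 46.0] 0.039 -0.051 0.025
ball1_center 0.34 [79.0, 0.0, 338.0, 171.0] -0.017 0.035 0.029
bead1_center 0.46 [267.0, 55.0, 281.0, 72.0] 0.01 -0.042 0.013
turn rz total -0.112 | shift at new yaw dx 0.200 dy 1.860 dz 0.680 (units of .1m), dist 0.199
```

View pics/w4.png

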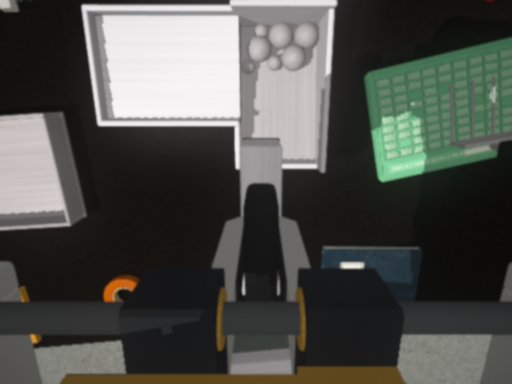

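All seven spheres are heaped at the basin's far end (240–320, 25–75) and the plate is empty. The scraper goes back to its place on the tray.

Call:
{"name": "step_arm", "arguments": {
  "plan": [
    {"dx":0,"dy":0,"dz":0,"rx":0,"ry":0,"rz":-0.056,"claw":1},
    {"dx":0,"dy":0,"dz":0,"rx":0,"ry":0,"rz":-0.056,"claw":1},
    {"dx":0.05,"dy":0.37,"dz":0,"rx":0,"ry":0,"rz":0,"claw":1},
    {"dx":0.05,"dy":0.37,"dz":0,"rx":0,"ry":0,"rz":0,"claw":1},
    {"dx":0.05,"dy":0.37,"dz":0,"rx":0,"ry":0,"rz":0,"claw":1},
    {"dx":0.05,"dy":0.37,"dz":0.2,"rx":0,"ry":0,"rz":0,"claw":1},
    {"dx":0,"dy":0.37,"dz":0.3,"rx":0,"ry":0,"rz":0,"claw":1},
    {"dx":0,"dy":0,"dz":0.3,"rx":0,"ry":0,"rz":0,"claw":1},
    {"dx":0,"dy":0,"dz":0.3,"rx":0,"ry":0,"rz":0,"claw":1},
    {"dx":0,"dy":0,"dz":0,"rx":0,"ry":0,"rz":0,"claw":1}
  ]
}}

```text
time_s: 11.55
ee_pos: [0.5365, -0.2268, 0.153]
eef_rot: [-3.138, 0.006, 0.068]
force: [-1.2, -0.1, -3.4]
grip_width: 0.0176
grip_force: 40.0
```

Run:
```python
from h import *
st(); go((.5365,-.2275,.0725,.067))
```

```text
t 11.55 pos [ 0.5365 -0.2268  0.153 ] rpy [-3.1378  0.0064  0.0678] F [-1.25 -0.07 -3.4 ] w 0.0176 gf 40.0
turn rz total 0.001 | shift at new yaw dx -0.000 dy 0.007 dz 0.805 (units of .1m), dist 0.081
```

Call:
{"name": "step_arm", "arguments": {
  "plan": [
    {"dx":0,"dy":0,"dz":0.3,"rx":0,"ry":0,"rz":0,"claw":1},
    {"dx":0,"dy":0,"dz":0.3,"rx":0,"ry":0,"rz":0,"claw":1},
    {"dx":0,"dy":0,"dz":0.13,"rx":0,"ry":0,"rz":0,"claw":1},
    {"dx":0,"dy":0,"dz":0.08,"rx":0,"ry":0,"rz":0,"claw":1},
    {"dx":0,"dy":0,"dz":0,"rx":0,"ry":0,"rz":0,"claw":1},
    {"dx":0,"dy":0,"dz":0,"rx":0,"ry":0,"rz":0,"claw":0.5},
    {"dx":0,"dy":0,"dz":0,"rx":0,"ry":0,"rz":0,"claw":0.5},
    {"dx":0,"dy":0,"dz":0,"rx":0,"ry":0,"rz":0,"claw":0.5},
    {"dx":0,"dy":0,"dz":0,"rx":0,"ry":0,"rz":0,"claw":0.5}
  ]
}}

```text
time_s: 12.45
ee_pos: [0.5379, -0.2272, 0.0771]
eef_rot: [3.141, -0.001, 0.068]
force: [0.4, 0.4, -0.3]
grip_width: 0.0453
grip_force: 0.0
```

Call:
{"name": "step_arm", "arguments": {
  "plan": [
    {"dx":0,"dy":0,"dz":-0.2,"rx":0,"ry":0,"rz":0,"claw":0.5},
    {"dx":0,"dy":0,"dz":-0.4,"rx":0,"ry":0,"rz":0,"claw":0.5},
    {"dx":-0.1,"dy":0,"dz":-0.45,"rx":0,"ry":0,"rz":0,"claw":0.5},
    {"dx":-0.4,"dy":0.2,"dz":-0.2,"rx":0,"ry":0,"rz":0,"claw":0.5},
    {"dx":-0.3,"dy":0.35,"dz":0,"rx":0,"ry":0,"rz":0,"claw":0.5},
    {"dx":-0.1,"dy":0.35,"dz":0,"rx":0,"ry":0,"rz":0,"claw":0.5},
    {"dx":0,"dy":0,"dz":0,"rx":0,"ry":0,"rz":0,"claw":0.5}
  ]
}}

```text
time_s: 13.15
ee_pos: [0.4526, -0.3263, 0.202]
eef_rot: [3.14, -0.001, 0.064]
force: [1.0, 0.5, 0.2]
grip_width: 0.0467
grip_force: 0.0
```

Run:
```python
from h import *
st(); c=cam('wrist');P=cloud(c);np.save('w5.npy',P);save(c,'w5')
X,Y,Z=P[...,0],P[...,1],P[...,2]
R=(X>.4)&(X<.7)&(Y<-.15)&(Y>-.45)
def rect(m,n):
    p=P[m]
    if len(p)<3: return print(n,'none')
    r=cv2.minAreaRect((p[:,:2]*1000).astype(np.float32)); print(n,len(p),np.round(r[0],1),np.round(r[1],1),round(r[2],2),'zmed',np.median(p[:,2]).round(4))
rect(R&(Z>.04)&(Z<.054)&(Y>-.29),'block');rect(R&(Z>.080)&(Z<.1)&(Y>-.28),'rib')
rect(R&(Z>.038)&(Z<.047)&(Y<-.29)&(X>.47),'backplate')
h=R&(Z>.05)&(Z<.135)&(Y<-.29)&(X<.53);p=P[h]
for z0 in np.arange(.05,.135,.01):
    q=p[(p[:,2]>z0)&(p[:,2]<z0+.01)]
    if len(q)>3: print(z0.round(3),len(q),np.percentile(q,2,axis=0).round(4),np.percentile(q,98,axis=0).round(4))
rect(R&(Z>.0135)&(Z<.018)&(Y<-.28)&(X>.5),'rods')
```

```text
t 13.15 pos [ 0.4526 -0.3263  0.202 ] rpy [ 3.1404e+00 -6.0000e-04  6.4500e-02] F [1.01 0.53 0.16] w 0.0467 gf 0.0
block 1724 [ 537.7 -228.3] [103.2  26.6] 3.94 zmed 0.0484
rib 1715 [ 537.8 -228.3] [59.9 19. ] 4.14 zmed 0.0901
backplate 371 [ 500.7 -345.5] [ 4.2 85.7] 3.67 zmed 0.0425
0.05 30 [ 0.4983 -0.3523  0.0544] [ 0.5023 -0.3373  0.0599]
0.06 61 [ 0.496  -0.3535  0.0601] [ 0.5017 -0.3371  0.0692]
0.07 87 [ 0.4794 -0.3534  0.0703] [ 0.4992 -0.3371  0.0797]
0.08 73 [ 0.4915 -0.3541  0.0802] [ 0.4972 -0.3375  0.0899]
0.09 98 [ 0.4744 -0.3536  0.0903] [ 0.4951 -0.3374  0.0994]
0.1 95 [ 0.488  -0.3541  0.1001] [ 0.4931 -0.3378  0.1098]
0.11 119 [ 0.4712 -0.3539  0.1104] [ 0.4908 -0.3377  0.1199]
0.12 635 [ 0.4656 -0.3557  0.1212] [ 0.4883 -0.3386  0.1282]
rods 119 [ 556.2 -336.9] [117.5 111. ] 6.93 zmed 0.0138
```

View pics/w5.png

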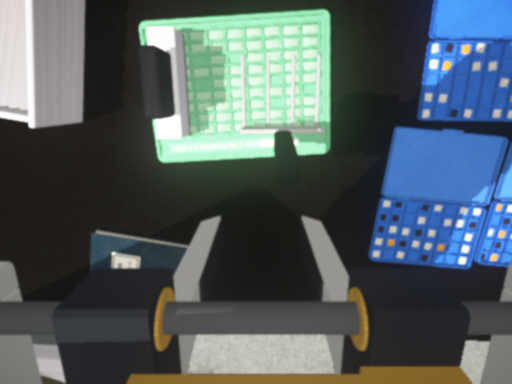

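The scraper stands on the tray. The scoop handle is at (285,150), and its measured points agree with the given sizes (grip about 0.482, -0.346, 0.092). I'll approach tilted 12° along the handle.

Call:
{"name": "step_arm", "arguments": {
  "plan": [
    {"dx":0.118,"dy":0.22,"dz":0.17,"rx":0,"ry":0,"rz":0,"claw":0.5},
    {"dx":0,"dy":0,"dz":0.17,"rx":0,"ry":0.0667,"rz":-0.002,"claw":0.5},
    {"dx":0,"dy":0,"dz":0,"rx":0,"ry":0.0667,"rz":0,"claw":0.5},
    {"dx":0,"dy":0,"dz":0,"rx":0,"ry":0,"rz":0,"claw":0.5},
    {"dx":0,"dy":0,"dz":0,"rx":0,"ry":0,"rz":0,"claw":0.5}
  ]
}}

```text
time_s: 13.7
ee_pos: [0.4674, -0.3438, 0.1681]
eef_rot: [3.141, -0.208, 0.072]
force: [1.1, -0.6, -0.1]
grip_width: 0.047
grip_force: 0.0
```

```bash
cat >> h.py <<'E'
def rel(target):
    o=telemetry.get_obs(); R=Ro.from_euler('xyz',o['eef_rot']).as_matrix()
    print('tool-axes shift units', (R.T@(np.array(target)-o['ee_pos'])*10).round(3), 'toolz',R[:,2].round(3),'toolx',R[:,0].round(3))
E
python3 - <<'E'
from h import *
st(); rel((.4824,-.3462,.090))
E
```

```text
t 13.70 pos [ 0.4674 -0.3438  0.1681] rpy [ 3.1411 -0.2077  0.0717] F [ 1.1  -0.57 -0.11] w 0.0470 gf 0.0
tool-axes shift units [-0.017  0.034  0.795] toolz [ 0.206  0.014 -0.979] toolx [0.976 0.07  0.206]
```

Call:
{"name": "step_arm", "arguments": {
  "plan": [
    {"dx":-0.017,"dy":0.034,"dz":0.3,"rx":0,"ry":0,"rz":0.002,"claw":0.5},
    {"dx":0,"dy":0,"dz":0.3,"rx":0,"ry":0,"rz":0,"claw":0.5},
    {"dx":0,"dy":0,"dz":0.195,"rx":0,"ry":0,"rz":0,"claw":0.5},
    {"dx":0,"dy":0,"dz":0,"rx":0,"ry":0,"rz":0,"claw":0.5},
    {"dx":0,"dy":0,"dz":0,"rx":0,"ry":0,"rz":0,"claw":1},
    {"dx":0,"dy":0,"dz":0,"rx":0,"ry":0,"rz":0,"claw":1},
    {"dx":0,"dy":0,"dz":0,"rx":0,"ry":0,"rz":0,"claw":1},
    {"dx":0,"dy":0,"dz":0,"rx":0,"ry":0,"rz":0,"claw":1},
    {"dx":0,"dy":0,"dz":0,"rx":0,"ry":0,"rz":0,"claw":1}
  ],
  "grip_force": 60
}}

```text
time_s: 14.6
ee_pos: [0.4825, -0.3467, 0.0902]
eef_rot: [3.141, -0.21, 0.068]
force: [-1.7, 0.5, 6.3]
grip_width: 0.0177
grip_force: 60.0
```

Run:
```python
from h import *
st(); rel((.4824,-.3462,.090))
```

```text
t 14.60 pos [ 0.4825 -0.3467  0.0902] rpy [ 3.1413 -0.2104  0.0682] F [-1.68  0.47  6.35] w 0.0177 gf 60.0
tool-axes shift units [-0.001 -0.005  0.002] toolz [ 0.208  0.014 -0.978] toolx [0.976 0.067 0.209]
```

Run:
```python
from sph import *
P=np.load('w4.npy');u,v,Z,h,m=spheres(P); m=m>0
# exclude walls: list column-wise min u for strips of v
for v0 in np.arange(-.092,0,.0115):
    k=m&(v>v0)&(v<v0+.0115)&(h>.008)
    print(v0.round(3),k.sum(),'min u',np.percentile(u[k],3).round(3) if k.any() else None)
W=cam('wrist')['W']
gray=cv2.cvtColor(cv2.imread('pics/w4.png'),cv2.COLOR_BGR2GRAY)
big=cv2.resize(gray[10:90,235:335],None,fx=6,fy=6,interpolation=cv2.INTER_CUBIC)
C=cv2.HoughCircles(big,cv2.HOUGH_GRADIENT,1,50,param1=80,param2=22,minRadius=30,maxRadius=85)
for x,y,r in (C[0] if C is not None else []):
    j,i=int(235+x/6),int(10+y/6); print('circle px',j,i,'r',round(r/6,1),'u,v,h',u[i,j].round(3),v[i,j].round(3),h[i,j].round(3))
```

```text
plate leftovers 0  basin pts 3502
-0.092 309 min u 0.028
-0.08 517 min u 0.006
-0.069 519 min u 0.003
-0.058 515 min u 0.007
-0.046 479 min u 0.006
-0.035 489 min u 0.013
-0.023 420 min u 0.004
-0.012 196 min u 0.001
```

Call:
{"name": "step_arm", "arguments": {
  "plan": [
    {"dx":0.03,"dy":0,"dz":-0.15,"rx":0,"ry":0,"rz":0,"claw":1},
    {"dx":0.075,"dy":0,"dz":-0.35,"rx":0,"ry":0,"rz":0,"claw":1},
    {"dx":0.075,"dy":0,"dz":-0.35,"rx":0,"ry":0,"rz":0,"claw":1},
    {"dx":0.075,"dy":0,"dz":-0.35,"rx":0,"ry":0,"rz":0,"claw":1},
    {"dx":0.075,"dy":0,"dz":-0.35,"rx":0,"ry":0,"rz":0,"claw":1},
    {"dx":0.05,"dy":0,"dz":-0.25,"rx":0,"ry":-0.0667,"rz":0,"claw":1},
    {"dx":0,"dy":0,"dz":0,"rx":0,"ry":-0.0667,"rz":0,"claw":1},
    {"dx":0,"dy":0,"dz":0,"rx":0,"ry":0,"rz":0.057,"claw":1},
    {"dx":0,"dy":0,"dz":0,"rx":0,"ry":0,"rz":0.057,"claw":1},
    {"dx":0,"dy":0,"dz":0,"rx":0,"ry":0,"rz":0,"claw":1}
  ]
}}

```text
time_s: 15.65
ee_pos: [0.4819, -0.3465, 0.2729]
eef_rot: [-3.141, 0.001, -0.112]
force: [0.2, 0.3, -2.5]
grip_width: 0.0176
grip_force: 60.0
```

Run:
```python
from h import *
st(); go(s2w(-.09,-.047,.27))
```

```text
t 15.65 pos [ 0.4819 -0.3465  0.2729] rpy [-3.1408e+00  9.0000e-04 -1.1230e-01] F [ 0.16  0.26 -2.46] w 0.0176 gf 60.0
turn rz total -0.001 | shift at new yaw dx 0.096 dy -2.814 dz 0.029 (units of .1m), dist 0.282
```

Call:
{"name": "step_arm", "arguments": {
  "plan": [
    {"dx":0.01,"dy":-0.35,"dz":0,"rx":0,"ry":0,"rz":0,"claw":1},
    {"dx":0.01,"dy":-0.35,"dz":0,"rx":0,"ry":0,"rz":0,"claw":1},
    {"dx":0.01,"dy":-0.35,"dz":0,"rx":0,"ry":0,"rz":0,"claw":1},
    {"dx":0.01,"dy":-0.35,"dz":0,"rx":0,"ry":0,"rz":0,"claw":1},
    {"dx":0.01,"dy":-0.35,"dz":0,"rx":0,"ry":0,"rz":0,"claw":1},
    {"dx":0.01,"dy":-0.35,"dz":0,"rx":0,"ry":0,"rz":0,"claw":1},
    {"dx":0.02,"dy":-0.35,"dz":0,"rx":0,"ry":0,"rz":0,"claw":1},
    {"dx":0.02,"dy":-0.36,"dz":0,"rx":0,"ry":0,"rz":0,"claw":1},
    {"dx":0,"dy":0,"dz":0.3,"rx":0,"ry":0,"rz":0,"claw":1},
    {"dx":0,"dy":0,"dz":0,"rx":0,"ry":0,"rz":0,"claw":1}
  ]
}}

```text
time_s: 16.65
ee_pos: [0.5218, -0.0675, 0.2405]
eef_rot: [-3.141, 0.005, -0.107]
force: [0.7, -0.5, -3.0]
grip_width: 0.0178
grip_force: 60.0
```

Run:
```python
from sph import *
st(); o=telemetry.get_obs(); c=cam('wrist');P=cloud(c);np.save('w6.npy',P);save(c,'w6')
go(s2w(-.0816,-.047,.140),s2w(-.0816,-.047,.124))
# scoop points in tool frame
R=Ro.from_euler('xyz',o['eef_rot']).as_matrix(); T=(P.reshape(-1,3)-o['ee_pos'])@R
hsv=c['img'].reshape(-1,3)
k=(T[:,0]>-.02)&(T[:,0]<.085)&(abs(T[:,1])<.05)&(T[:,2]>.035)&(T[:,2]<.107)
q=T[k]; print(len(q))
for x0 in np.arange(-.02,.085,.01):
    w=q[(q[:,0]>x0)&(q[:,0]<x0+.01)]
    if len(w): print(x0.round(3),len(w),'y',w[:,1].min().round(4),w[:,1].max().round(4),'z med,max',np.median(w[:,2]).round(4),w[:,2].max().round(4),'zmin',w[:,2].min().round(4))
```

```text
t 16.65 pos [ 0.5218 -0.0675  0.2405] rpy [-3.1407  0.0055 -0.107 ] F [ 0.69 -0.46 -2.96] w 0.0178 gf 60.0
turn rz total 0.001 | shift at new yaw dx 0.084 dy -0.005 dz 1.025 (units of .1m), dist 0.103
turn rz total -0.000 | shift at new yaw dx 0.000 dy -0.000 dz 0.160 (units of .1m), dist 0.016
2955
0.0 1113 y -0.0426 0.0438 z med,max 0.0514 0.0832 zmin 0.0375
0.01 407 y -0.0416 0.0431 z med,max 0.082 0.0858 zmin 0.0351
0.02 251 y -0.0416 0.0427 z med,max 0.0851 0.088 zmin 0.0823
0.03 248 y -0.0414 0.0428 z med,max 0.0873 0.0907 zmin 0.0849
0.04 258 y -0.0412 0.0427 z med,max 0.0895 0.0936 zmin 0.0868
0.05 255 y -0.042 0.0425 z med,max 0.0916 0.0949 zmin 0.0888
0.06 259 y -0.042 0.0423 z med,max 0.0937 0.097 zmin 0.0911
0.07 164 y -0.0418 0.0422 z med,max 0.0956 0.0981 zmin 0.0923
```

View pics/w6.png

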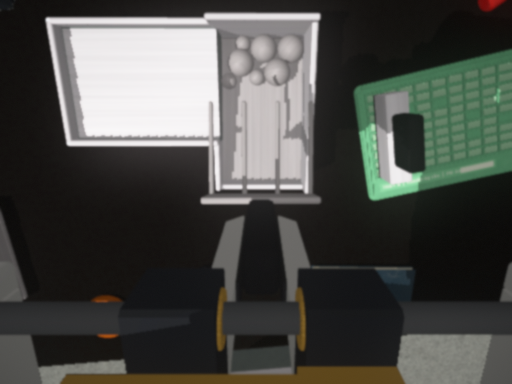

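The scoop is held centred and nose-down 12° as planned. Its nose is before the spheres (rods end at row 100, spheres at rows 40–85). Lowering into the basin.

Call:
{"name": "step_arm", "arguments": {
  "plan": [
    {"dx":0.084,"dy":-0.005,"dz":0.1,"rx":0,"ry":0,"rz":0.002,"claw":1},
    {"dx":0,"dy":0,"dz":0.3,"rx":0,"ry":0,"rz":0,"claw":1},
    {"dx":0,"dy":0,"dz":0.3,"rx":0,"ry":0,"rz":0,"claw":1},
    {"dx":0,"dy":0,"dz":0.2,"rx":0,"ry":0,"rz":0,"claw":1},
    {"dx":0,"dy":0,"dz":0.12,"rx":0,"ry":0,"rz":0,"claw":1},
    {"dx":0,"dy":0,"dz":0.08,"rx":0,"ry":0,"rz":0,"claw":1},
    {"dx":0,"dy":0,"dz":0.06,"rx":0,"ry":0,"rz":0,"claw":1},
    {"dx":0,"dy":0,"dz":0,"rx":0,"ry":0,"rz":0,"claw":1},
    {"dx":0,"dy":0,"dz":0,"rx":0,"ry":0,"rz":0,"claw":1}
  ]
}}

```text
time_s: 17.6
ee_pos: [0.5318, -0.0689, 0.1282]
eef_rot: [-3.141, -0.001, -0.114]
force: [0.3, 0.2, -1.9]
grip_width: 0.018
grip_force: 60.0
```

Run:
```python
from sph import *
st(); go(s2w(-.0816,-.047,.1235)); go(s2w(-.006,-.047,.1235-.0161))
```

```text
t 17.60 pos [ 0.5318 -0.0689  0.1282] rpy [-3.1412e+00 -1.0000e-03 -1.1400e-01] F [ 0.34  0.23 -1.91] w 0.0180 gf 60.0
turn rz total -0.003 | shift at new yaw dx -0.011 dy -0.000 dz 0.047 (units of .1m), dist 0.005
turn rz total -0.003 | shift at new yaw dx 0.745 dy -0.000 dz 0.208 (units of .1m), dist 0.077
```

Call:
{"name": "step_arm", "arguments": {
  "plan": [
    {"dx":-0.01,"dy":0,"dz":0.02,"rx":0,"ry":0,"rz":-0.002,"claw":1},
    {"dx":0,"dy":0,"dz":0.02,"rx":0,"ry":0,"rz":0,"claw":1},
    {"dx":0,"dy":0,"dz":0,"rx":0,"ry":0,"rz":0,"claw":1},
    {"dx":0,"dy":0,"dz":0,"rx":0,"ry":0,"rz":0,"claw":1}
  ]
}}

```text
time_s: 18.0
ee_pos: [0.5305, -0.0687, 0.1235]
eef_rot: [-3.141, -0.0, -0.111]
force: [-0.7, -0.3, -1.1]
grip_width: 0.0176
grip_force: 60.0
```

Call:
{"name": "step_arm", "arguments": {
  "plan": [
    {"dx":0.05,"dy":0,"dz":0.011,"rx":0,"ry":0,"rz":0,"claw":1},
    {"dx":0.06,"dy":0,"dz":0.013,"rx":0,"ry":0,"rz":0,"claw":1},
    {"dx":0.06,"dy":0,"dz":0.013,"rx":0,"ry":0,"rz":0,"claw":1},
    {"dx":0.06,"dy":0,"dz":0.013,"rx":0,"ry":0,"rz":0,"claw":1},
    {"dx":0.06,"dy":0,"dz":0.013,"rx":0,"ry":0,"rz":0,"claw":1},
    {"dx":0.06,"dy":0,"dz":0.013,"rx":0,"ry":0,"rz":0,"claw":1},
    {"dx":0.06,"dy":0,"dz":0.013,"rx":0,"ry":0,"rz":0,"claw":1},
    {"dx":0.06,"dy":0,"dz":0.013,"rx":0,"ry":0,"rz":0,"claw":1},
    {"dx":0.06,"dy":0,"dz":0.013,"rx":0,"ry":0,"rz":0,"claw":1}
  ]
}}

```text
time_s: 18.9
ee_pos: [0.5836, -0.0747, 0.1117]
eef_rot: [-3.141, 0.0, -0.111]
force: [-0.5, -0.1, -3.6]
grip_width: 0.0179
grip_force: 60.0
```

Run:
```python
from sph import *
st(); go(s2w(-.006,-.047,.1235-.0161)); c=cam('wrist');save(c,'w7');np.save('w7.npy',cloud(c))
s=cam('side')['img']
o=np.zeros((600,800,3),np.uint8);o[:384,:512]=c['img'];o[384:,:280]=cv2.resize(s[155:240,215:325],(280,216)); cv2.imwrite('pics/a7.png',o[:,:,::-1])
```

```text
t 18.90 pos [ 0.5836 -0.0747  0.1117] rpy [-3.1412e+00  2.0000e-04 -1.1090e-01] F [-0.51 -0.12 -3.63] w 0.0179 gf 60.0
turn rz total -0.001 | shift at new yaw dx 0.224 dy -0.001 dz 0.043 (units of .1m), dist 0.023
```

View pics/a7.png

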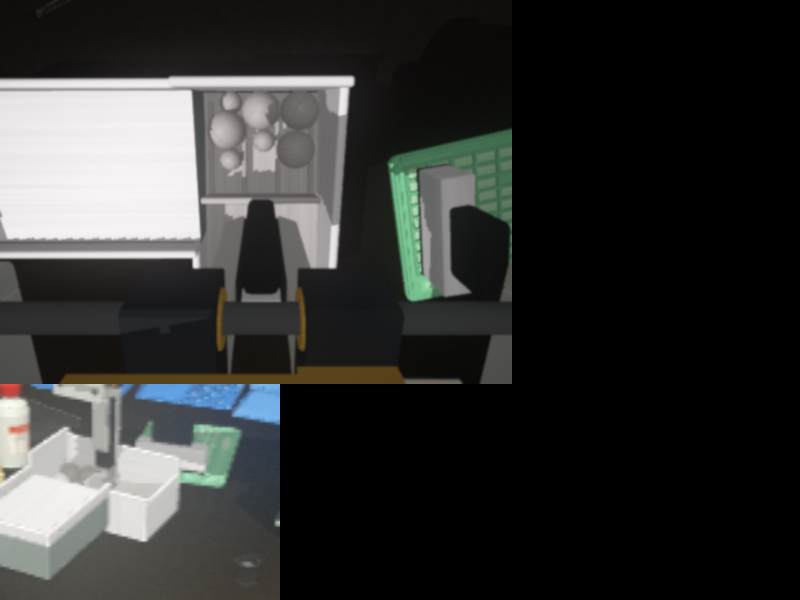

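The spheres have lined up in the gaps: the left gap holds one large and two beads, the middle one large and one bead, the right two large. Continuing to the wall.

Call:
{"name": "step_arm", "arguments": {
  "plan": [
    {"dx":0.05,"dy":0,"dz":0.011,"rx":0,"ry":0,"rz":0,"claw":1},
    {"dx":0.05,"dy":0,"dz":0.01,"rx":0,"ry":0,"rz":0,"claw":1},
    {"dx":0.05,"dy":0,"dz":0.01,"rx":0,"ry":0,"rz":0,"claw":1},
    {"dx":0.04,"dy":0,"dz":0.008,"rx":0,"ry":0,"rz":0,"claw":1},
    {"dx":0.02,"dy":0,"dz":0.004,"rx":0,"ry":0,"rz":0,"claw":1},
    {"dx":0,"dy":0,"dz":0,"rx":0,"ry":0,"rz":0,"claw":1},
    {"dx":0,"dy":0,"dz":0,"rx":0,"ry":0,"rz":0,"claw":1}
  ]
}}

```text
time_s: 19.7
ee_pos: [0.6028, -0.0767, 0.1092]
eef_rot: [-3.141, 0.004, -0.111]
force: [-22.0, 3.1, 19.8]
grip_width: 0.0178
grip_force: 60.0
```

Run:
```python
from sph import *
st(); c,s=np.cos(SA),np.sin(SA); p=telemetry.get_obs()['ee_pos']; d=p[:2]-[SX,SY]; print('u',d[0]*c+d[1]*s,'v',-d[0]*s+d[1]*c)
```

```text
t 19.70 pos [ 0.6028 -0.0767  0.1092] rpy [-3.1412  0.0036 -0.1106] F [-22.01   3.13  19.85] w 0.0178 gf 60.0
u -0.009059994014722487 v -0.04698707229604449
```

Call:
{"name": "step_arm", "arguments": {
  "plan": [
    {"dx":-0.03,"dy":0,"dz":-0.005,"rx":0,"ry":0,"rz":0,"claw":1},
    {"dx":-0.05,"dy":0,"dz":-0.033,"rx":0,"ry":0.0333,"rz":0,"claw":1},
    {"dx":-0.05,"dy":0,"dz":-0.033,"rx":0,"ry":0.0333,"rz":0,"claw":1},
    {"dx":-0.047,"dy":0,"dz":-0.038,"rx":0,"ry":0.0333,"rz":0,"claw":1},
    {"dx":-0.047,"dy":0,"dz":-0.038,"rx":0,"ry":0.0333,"rz":0,"claw":1},
    {"dx":-0.043,"dy":0,"dz":-0.043,"rx":0,"ry":0.0333,"rz":0,"claw":1},
    {"dx":-0.043,"dy":0,"dz":-0.043,"rx":0,"ry":0.0333,"rz":0,"claw":1},
    {"dx":-0.038,"dy":0,"dz":-0.047,"rx":0,"ry":0.0333,"rz":0,"claw":1},
    {"dx":-0.038,"dy":0,"dz":-0.047,"rx":0,"ry":0.0333,"rz":0,"claw":1},
    {"dx":0,"dy":0,"dz":0,"rx":0,"ry":0,"rz":0,"claw":1}
  ]
}}

```text
time_s: 20.7
ee_pos: [0.5595, -0.0719, 0.1336]
eef_rot: [-3.141, -0.419, -0.111]
force: [0.0, -0.1, -4.2]
grip_width: 0.018
grip_force: 60.0
```

Run:
```python
from sph import *
st(); c=cam('wrist');save(c,'w8');np.save('w8.npy',cloud(c))
s=cam('side')['img']
o=np.zeros((600,800,3),np.uint8);o[:384,:512]=c['img'];o[384:,:280]=cv2.resize(s[155:240,215:325],(280,216)); cv2.imwrite('pics/a8.png',o[:,:,::-1])
```

```text
t 20.70 pos [ 0.5595 -0.0719  0.1336] rpy [-3.1411 -0.419  -0.111 ] F [ 0.04 -0.09 -4.2 ] w 0.0180 gf 60.0
```

View pics/a8.png

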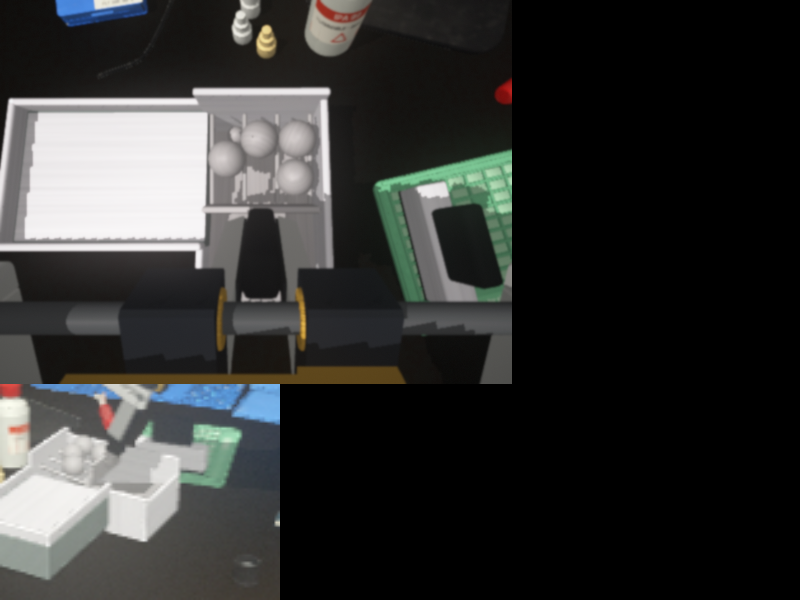

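All four large spheres ride in the scoop's gaps (225–315, 120–195), and the beads have dropped under it. Lifting gently.

Call:
{"name": "step_arm", "arguments": {
  "plan": [
    {"dx":0.02,"dy":0,"dz":-0.05,"rx":0,"ry":0,"rz":0,"claw":1},
    {"dx":0.04,"dy":0,"dz":-0.09,"rx":0,"ry":0,"rz":0,"claw":1},
    {"dx":0.08,"dy":0,"dz":-0.18,"rx":0,"ry":0,"rz":0,"claw":1},
    {"dx":0.1,"dy":0,"dz":-0.22,"rx":0,"ry":0,"rz":0,"claw":1},
    {"dx":0.1,"dy":0,"dz":-0.22,"rx":0,"ry":0,"rz":0,"claw":1},
    {"dx":0.1,"dy":0,"dz":-0.22,"rx":0,"ry":0,"rz":0,"claw":1},
    {"dx":0.1,"dy":0,"dz":-0.22,"rx":0,"ry":0,"rz":0,"claw":1},
    {"dx":0.08,"dy":0,"dz":-0.18,"rx":0,"ry":0,"rz":0,"claw":1},
    {"dx":0.04,"dy":0,"dz":-0.09,"rx":0,"ry":0,"rz":0,"claw":1},
    {"dx":0,"dy":0,"dz":0,"rx":0,"ry":0,"rz":0,"claw":1}
  ]
}}

```text
time_s: 21.8
ee_pos: [0.5611, -0.0722, 0.2961]
eef_rot: [-3.141, -0.42, -0.111]
force: [-0.5, -0.5, -4.1]
grip_width: 0.0177
grip_force: 60.0
```

```bash
cat > look.py <<'E'
from sph import *
def dishfit(P,tag):
    X,Y,Z=P[...,0],P[...,1],P[...,2]
    m=(X>.33)&(X<.70)&(Y>.14)&(Y<.5)&(Z>.034)&(Z<.046)
    n,l,st_,ce=cv2.connectedComponentsWithStats(m.astype(np.uint8)*255,connectivity=8)
    p=P[m]
    if len(p)<40: return print(tag,'dish n/a',len(p))
    # keep dense cluster: drop points far from median
    med=np.median(p[:,:2],axis=0); p=p[np.abs(p[:,:2]-med).max(1)<.12]
    r=cv2.minAreaRect((p[:,:2]*1000).astype(np.float32)); print(tag,'dish',len(p),np.round(r[0],1),np.round(r[1],1),round(r[2],1))
E
python3 - <<'E'
from look import *
st(); o=telemetry.get_obs()
c=cam('top');P=cloud(c);dishfit(P,'top');save(c,'t9');print('dish rec',[(round(r['score'],2),np.round(r['rect']).tolist()) for r in viewer.recognise('dish',c)[:2]])
c2=cam('side');P=cloud(c2);dishfit(P,'side');save(c2,'s9')
c3=cam('wrist');P=cloud(c3);save(c3,'w9');dishfit(P,'wrist')
R=Ro.from_euler('xyz',o['eef_rot']).as_matrix()
for n in ('ball1_center','bead1_center'):
    for r in viewer.recognise(n,c3)[:7]:
        b=r['rect'];q=P[int((b[1]+b[3])/2),int((b[0]+b[2])/2)]; print(n,round(r['score'],2),np.round(b).tolist(),q.round(3),'tool',((q-o['ee_pos'])@R).round(3))
# cloud above rods
T=(P-o['ee_pos'])@R
w=(abs(T[...,1])<.045)&(T[...,0]>.005)&(T[...,0]<.09)&(T[...,2]>.04)&(T[...,2]<.085)
n,l,s,ce=cv2.connectedComponentsWithStats(w.astype(np.uint8)); print(s.tolist(),ce.round().tolist())
E
```

```text
t 21.80 pos [ 0.5611 -0.0722  0.2961] rpy [-3.1414 -0.4205 -0.1109] F [-0.55 -0.49 -4.05] w 0.0177 gf 60.0
top dish 455 [430.1 376.9] [151.6 150. ] 87.6
dish rec [(0.91, [96.0, 226.0, 159.0, 286.0])]
side dish 583 [430.6 376.2] [156.  150.7] 87.8
wrist dish n/a 0
ball1_center 0.83 [245.0, 152.0, 280.0, 188.0] [ 0.612 -0.08   0.246] tool [0.026 0.002 0.067]
ball1_center 0.46 [280.0, 129.0, 314.0, 166.0] [ 0.625 -0.107  0.248] tool [0.042 0.028 0.071]
bead1_center 0.72 [337.0, 174.0, 489.0, 292.0] [ 0.539 -0.298  0.008] tool [-0.115  0.227  0.264]
[[0, 0, 512, 384, 192583], [208, 129, 106, 69, 4025]] [[255.0, 192.0], [270.0, 170.0]]
```

Knocked dish found: now at (0.430, 0.377), yaw about -2°. Both cameras agree. Carry there, then turn to face it radially.

Run:
```python
from h import *
st(); print(telemetry.get_obs()['qpos'].round(3)); rel((.395,.350,.285))
```

```text
t 22.10 pos [ 0.5605 -0.0721  0.2936] rpy [-3.1409 -0.4168 -0.1111] F [ 0.28 -0.98 -5.14] w 0.0175 gf 60.0
[-0.211  0.065  1.682  0.05   0.98   1.452]
tool-axes shift units [-1.967 -4.012 -0.774] toolz [ 0.402 -0.044 -0.914] toolx [ 0.909 -0.101  0.405]
```

Call:
{"name": "step_arm", "arguments": {
  "plan": [
    {"dx":-0.04,"dy":-0.09,"dz":-0.017,"rx":0,"ry":0,"rz":0,"claw":1},
    {"dx":-0.085,"dy":-0.18,"dz":-0.034,"rx":0,"ry":0,"rz":0,"claw":1},
    {"dx":-0.131,"dy":-0.268,"dz":-0.052,"rx":0,"ry":0,"rz":0,"claw":1},
    {"dx":-0.131,"dy":-0.268,"dz":-0.052,"rx":0,"ry":0,"rz":0,"claw":1},
    {"dx":-0.131,"dy":-0.268,"dz":-0.052,"rx":0,"ry":0,"rz":0,"claw":1},
    {"dx":-0.131,"dy":-0.268,"dz":-0.052,"rx":0,"ry":0,"rz":0,"claw":1},
    {"dx":-0.131,"dy":-0.268,"dz":-0.052,"rx":0,"ry":0,"rz":0,"claw":1},
    {"dx":-0.131,"dy":-0.268,"dz":-0.052,"rx":0,"ry":0,"rz":0,"claw":1},
    {"dx":-0.131,"dy":-0.268,"dz":-0.052,"rx":0,"ry":0,"rz":0,"claw":1},
    {"dx":-0.131,"dy":-0.268,"dz":-0.052,"rx":0,"ry":0,"rz":0,"claw":1}
  ]
}}

```text
time_s: 23.1
ee_pos: [0.461, 0.1832, 0.2897]
eef_rot: [-3.14, -0.419, -0.111]
force: [1.0, 0.4, -4.0]
grip_width: 0.0178
grip_force: 60.0
```

Call:
{"name": "step_arm", "arguments": {
  "plan": [
    {"dx":-0.131,"dy":-0.268,"dz":-0.052,"rx":0,"ry":0,"rz":0,"claw":1},
    {"dx":-0.131,"dy":-0.268,"dz":-0.052,"rx":0,"ry":0,"rz":0,"claw":1},
    {"dx":-0.131,"dy":-0.268,"dz":-0.052,"rx":0,"ry":0,"rz":0,"claw":1},
    {"dx":-0.131,"dy":-0.268,"dz":-0.052,"rx":0,"ry":0,"rz":0,"claw":1},
    {"dx":-0.131,"dy":-0.268,"dz":-0.052,"rx":0,"ry":0,"rz":0,"claw":1},
    {"dx":-0.085,"dy":-0.18,"dz":-0.034,"rx":0,"ry":0,"rz":0,"claw":1},
    {"dx":-0.04,"dy":-0.09,"dz":-0.017,"rx":0.008,"ry":0,"rz":-0.02,"claw":1},
    {"dx":0,"dy":0,"dz":0,"rx":0.023,"ry":0,"rz":-0.053,"claw":1},
    {"dx":0,"dy":0,"dz":0,"rx":0.023,"ry":0,"rz":-0.053,"claw":1},
    {"dx":0,"dy":0,"dz":0,"rx":0.023,"ry":0,"rz":-0.053,"claw":1}
  ]
}}

```text
time_s: 24.1
ee_pos: [0.4009, 0.3463, 0.289]
eef_rot: [-3.142, -0.412, 0.208]
force: [-0.9, 0.2, -5.3]
grip_width: 0.018
grip_force: 60.0
```

Call:
{"name": "step_arm", "arguments": {
  "plan": [
    {"dx":0,"dy":0,"dz":0,"rx":0.023,"ry":0,"rz":-0.053,"claw":1},
    {"dx":0,"dy":0,"dz":0,"rx":0.023,"ry":0,"rz":-0.053,"claw":1},
    {"dx":0,"dy":0,"dz":0,"rx":0.023,"ry":0,"rz":-0.053,"claw":1},
    {"dx":0,"dy":0,"dz":0,"rx":0.023,"ry":0,"rz":-0.053,"claw":1},
    {"dx":0,"dy":0,"dz":0,"rx":0.023,"ry":0,"rz":-0.053,"claw":1},
    {"dx":0,"dy":0,"dz":0,"rx":0.014,"ry":0,"rz":-0.03,"claw":1},
    {"dx":0,"dy":0,"dz":0,"rx":0,"ry":0,"rz":0,"claw":1},
    {"dx":0,"dy":0,"dz":0,"rx":0,"ry":0,"rz":0,"claw":1}
  ]
}}

```text
time_s: 24.9
ee_pos: [0.401, 0.3461, 0.289]
eef_rot: [3.142, -0.412, 0.708]
force: [0.8, 0.9, -3.8]
grip_width: 0.0178
grip_force: 60.0
```

Run:
```python
from look import *
st(); o=telemetry.get_obs();print(o['qpos'].round(3)); rel((.402,.353,.1535))
c=cam('wrist');P=cloud(c);save(c,'w10');dishfit(P,'wrist');dishfit(cloud(cam('side')),'side')
R=Ro.from_euler('xyz',o['eef_rot']).as_matrix()
T=(P-o['ee_pos'])@R
for n in ('ball1_center','bead1_center'):
    for r in viewer.recognise(n,c)[:7]:
        b=r['rect'];i,j=int((b[1]+b[3])/2),int((b[0]+b[2])/2); print(n,round(r['score'],2),np.round(b).tolist(),P[i,j].round(3),'tool',T[i,j].round(3))
```

```text
t 24.90 pos [0.401  0.3461 0.289 ] rpy [ 3.1416 -0.4117  0.7078] F [ 0.76  0.86 -3.82] w 0.0178 gf 60.0
[ 0.628 -0.012  1.771  0.039  0.972  1.475]
tool-axes shift units [-0.495 -0.046  1.262] toolz [ 0.304  0.26  -0.916] toolx [0.696 0.596 0.4  ]
wrist dish 795 [429.7 375.2] [149.3 150.3] 87.7
side dish 588 [430.3 376.8] [156.5 151.5] 87.0
ball1_center 0.87 [249.0, 150.0, 282.0, 188.0] [0.442 0.377 0.241] tool [0.027 0.004 0.065]
```

View pics/w10.png

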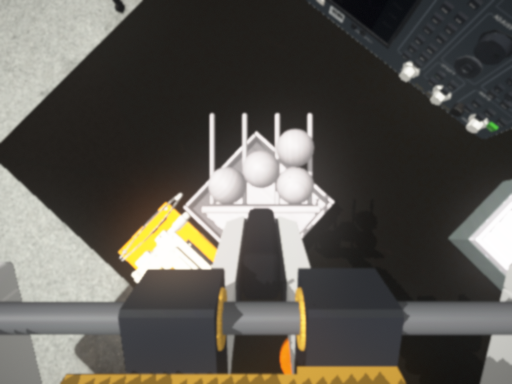

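Four large spheres and no bead on the scoop, with the dish below at (0.430, 0.376). First a check on the height of the yellow object near the dish.

Run:
```python
from h import *
c=cam('side');P=cloud(c);img=c['img'].astype(int)
y=(img[...,0]>150)&(img[...,1]>90)&(img[...,2]<90)
q=P[y&(P[...,1]>.1)&(P[...,2]<.3)]; q=q[~np.isnan(q).any(1)]
print(len(q),q.min(0).round(3),q.max(0).round(3))
m=(P[...,2]>.05)&(P[...,2]<.4)&(P[...,0]<.42)&(P[...,1]>.3); q=P[m]; print(len(q),q.min(0).round(3) if len(q) else '',q.max(0).round(3) if len(q) else '')
```

```text
1563 [ 0.247  0.141 -0.002] [1.118 0.715 0.226]
3717 [0.243 0.304 0.05 ] [0.42  0.449 0.4  ]
```

Call:
{"name": "step_arm", "arguments": {
  "plan": [
    {"dx":-0.04,"dy":0,"dz":0.04,"rx":0,"ry":0,"rz":0,"claw":1},
    {"dx":-0.1,"dy":0,"dz":0.09,"rx":0,"ry":0,"rz":0,"claw":1},
    {"dx":-0.16,"dy":-0.01,"dz":0.14,"rx":0,"ry":0,"rz":0,"claw":1},
    {"dx":-0.16,"dy":-0.01,"dz":0.14,"rx":0,"ry":0,"rz":0,"claw":1},
    {"dx":-0.16,"dy":-0.01,"dz":0.14,"rx":0,"ry":0,"rz":0,"claw":1},
    {"dx":-0.16,"dy":0,"dz":0.14,"rx":0,"ry":0,"rz":0,"claw":1},
    {"dx":-0.1,"dy":0,"dz":0.09,"rx":0,"ry":0,"rz":0,"claw":1},
    {"dx":-0.04,"dy":0,"dz":0.04,"rx":0,"ry":0,"rz":0,"claw":1},
    {"dx":0,"dy":0,"dz":0,"rx":0,"ry":0,"rz":0,"claw":1}
  ]
}}

```text
time_s: 26.05
ee_pos: [0.3595, 0.3153, 0.1765]
eef_rot: [-3.141, -0.411, 0.71]
force: [0.3, -0.1, -4.2]
grip_width: 0.0175
grip_force: 60.0
```

Run:
```python
from look import *
st(); o=telemetry.get_obs();print(o['qpos'].round(3))
d=np.array([np.cos(o['eef_rot'][2]),np.sin(o['eef_rot'][2])]); e=o['ee_pos'][:2]-[.430,.376]
print('along',(e@d).round(4),'lat(tool y)',(e@[d[1],-d[0]]).round(4))
c=cam('wrist');P=cloud(c);save(c,'w11');dishfit(P,'wrist')
R=Ro.from_euler('xyz',o['eef_rot']).as_matrix();T=(P-o['ee_pos'])@R
w=(abs(T[...,1])<.045)&(T[...,0]>.005)&(T[...,0]<.09)&(T[...,2]>.04)&(T[...,2]<.082); print('on-scoop pts',w.sum())
```

```text
t 26.05 pos [0.3595 0.3153 0.1765] rpy [-3.1412 -0.4107  0.7098] F [ 0.31 -0.12 -4.21] w 0.0175 gf 60.0
[ 0.625 -0.017  2.05   0.053  0.7    1.453]
along -0.0931 lat(tool y) 0.0001
wrist dish 2249 [429.8 374.9] [150.  149.9] 87.5
on-scoop pts 4141
```

Call:
{"name": "step_arm", "arguments": {
  "plan": [
    {"dx":-0.04,"dy":0,"dz":0.045,"rx":0,"ry":-0.0213,"rz":0,"claw":1},
    {"dx":-0.068,"dy":0,"dz":0.085,"rx":0,"ry":-0.0213,"rz":0,"claw":1},
    {"dx":-0.068,"dy":0,"dz":0.085,"rx":0,"ry":-0.0213,"rz":0,"claw":1},
    {"dx":-0.068,"dy":0,"dz":0.085,"rx":0,"ry":-0.0213,"rz":0,"claw":1},
    {"dx":-0.045,"dy":0,"dz":0.06,"rx":0,"ry":-0.0213,"rz":0,"claw":1},
    {"dx":-0.02,"dy":0,"dz":0.025,"rx":0,"ry":0,"rz":0,"claw":1},
    {"dx":0,"dy":0,"dz":0,"rx":0,"ry":0,"rz":0,"claw":1}
  ]
}}

```text
time_s: 26.8
ee_pos: [0.3471, 0.3045, 0.1299]
eef_rot: [-3.141, -0.243, 0.71]
force: [0.1, -0.5, -4.9]
grip_width: 0.0177
grip_force: 60.0
```

```bash
cat >> look.py <<'E'
def al():
    st(); o=telemetry.get_obs();print(o['qpos'].round(3))
    d=np.array([np.cos(o['eef_rot'][2]),np.sin(o['eef_rot'][2])]); e=o['ee_pos'][:2]-[.430,.376]
    print('along',(e@d).round(4),'lat(tool y)',(e@[d[1],-d[0]]).round(4),'theta',np.degrees(-o['eef_rot'][1]).round(1))
    c=cam('wrist');P=cloud(c);dishfit(P,'wrist')
    R=Ro.from_euler('xyz',o['eef_rot']).as_matrix();T=(P-o['ee_pos'])@R
    w=(abs(T[...,1])<.045)&(T[...,0]>.005)&(T[...,0]<.09)&(T[...,2]>.04)&(T[...,2]<.082); print('on-scoop pts',w.sum())
    D=P-np.array([.430,.376,0]); k=(abs(D[...,0])<.066)&(abs(D[...,1])<.066)&(P[...,2]>.012)&(P[...,2]<.037); print('in-dish pts',k.sum())
    return c
E
python3 -c "
from look import *
save(al(),'w12')"
```

```text
t 26.80 pos [0.3471 0.3045 0.1299] rpy [-3.1413 -0.2434  0.7099] F [ 0.06 -0.5  -4.93] w 0.0177 gf 60.0
[0.63  0.09  2.028 0.028 0.782 1.474]
along -0.1095 lat(tool y) 0.0002 theta 13.9
wrist dish 3408 [430.  374.8] [150.  149.9] 87.6
on-scoop pts 4143
in-dish pts 3
```

Exactly at the planned pose. Tipping slowly.

Call:
{"name": "step_arm", "arguments": {
  "plan": [
    {"dx":0.024,"dy":0,"dz":-0.009,"rx":0,"ry":-0.0167,"rz":0,"claw":1},
    {"dx":0.024,"dy":0,"dz":-0.009,"rx":0,"ry":-0.0167,"rz":0,"claw":1},
    {"dx":0.024,"dy":0,"dz":-0.009,"rx":0,"ry":-0.0167,"rz":0,"claw":1},
    {"dx":0.024,"dy":0,"dz":-0.009,"rx":0,"ry":-0.0167,"rz":0,"claw":1},
    {"dx":0.024,"dy":0,"dz":-0.009,"rx":0,"ry":-0.0167,"rz":0,"claw":1},
    {"dx":0.024,"dy":0,"dz":-0.009,"rx":0,"ry":-0.0167,"rz":0,"claw":1},
    {"dx":0.024,"dy":0,"dz":-0.009,"rx":0,"ry":-0.0167,"rz":0,"claw":1},
    {"dx":0.024,"dy":0,"dz":-0.009,"rx":0,"ry":-0.0167,"rz":0,"claw":1},
    {"dx":0,"dy":0,"dz":0,"rx":0,"ry":0,"rz":0,"claw":1},
    {"dx":0,"dy":0,"dz":0,"rx":0,"ry":0,"rz":0,"claw":1}
  ]
}}

```text
time_s: 27.85
ee_pos: [0.361, 0.3165, 0.1408]
eef_rot: [-3.141, -0.036, 0.71]
force: [0.4, -1.5, -2.2]
grip_width: 0.0179
grip_force: 60.0
```

```bash
python3 -c "
from look import *
save(al(),'w13')"
```

```text
t 27.85 pos [0.361  0.3165 0.1408] rpy [-3.1414 -0.0362  0.71  ] F [ 0.37 -1.55 -2.25] w 0.0179 gf 60.0
[0.642 0.215 1.832 0.003 1.059 1.501]
along -0.0912 lat(tool y) 0.0002 theta 2.1
wrist dish 4544 [430.2 375. ] [150.2 150.6] 87.5
on-scoop pts 4
in-dish pts 3893
```

The scoop is empty and the dish holds spheres. Lift and check.

Call:
{"name": "step_arm", "arguments": {
  "plan": [
    {"dx":0,"dy":0,"dz":-0.15,"rx":0,"ry":0,"rz":0,"claw":1},
    {"dx":0,"dy":0,"dz":-0.3,"rx":0,"ry":0,"rz":0,"claw":1},
    {"dx":0,"dy":0,"dz":-0.4,"rx":0,"ry":0,"rz":0,"claw":1},
    {"dx":0,"dy":0,"dz":-0.4,"rx":0,"ry":0,"rz":0,"claw":1},
    {"dx":0,"dy":0.2,"dz":-0.2,"rx":0,"ry":0,"rz":0,"claw":1},
    {"dx":0,"dy":0.4,"dz":0,"rx":0,"ry":0,"rz":0.06,"claw":1},
    {"dx":0,"dy":0.4,"dz":0,"rx":0,"ry":0,"rz":0.07,"claw":1},
    {"dx":0,"dy":0.4,"dz":0,"rx":0,"ry":0,"rz":0.07,"claw":1},
    {"dx":0,"dy":0.4,"dz":0,"rx":0,"ry":0,"rz":0.07,"claw":1},
    {"dx":0,"dy":0.4,"dz":0,"rx":0,"ry":0,"rz":0.07,"claw":1}
  ]
}}

```text
time_s: 28.9
ee_pos: [0.4657, 0.1231, 0.284]
eef_rot: [-3.124, -0.03, 0.171]
force: [0.0, 0.3, -1.7]
grip_width: 0.0177
grip_force: 60.0
```

Run:
```python
from look import *
st(); print(telemetry.get_obs()['qpos'].round(3))
a=cam('top');dishfit(cloud(a),'top'); s=cam('side'); w=cam('wrist');np.save('w14.npy',cloud(w))
save(a,'t14');save(s,'s14');save(w,'w14')
o=np.zeros((600,800,3),np.uint8)
o[:300,:800]=cv2.resize(a['img'][150:300,80:430],(800,300))[:, :]
o[300:,:400]=cv2.resize(w['img'],(400,300)); o[300:,400:]=cv2.resize(s['img'][155:305,170:330],(400,300))
cv2.imwrite('pics/a14.png',o[:,:,::-1])
```

```text
t 28.90 pos [0.4657 0.1231 0.284 ] rpy [-3.1235 -0.0305  0.1712] F [ 0.01  0.29 -1.68] w 0.0177 gf 60.0
[0.173 0.084 1.635 0.018 1.392 1.569]
top dish 330 [430.9 391.4] [122.6 149.8] 87.8
```

View pics/a14.png

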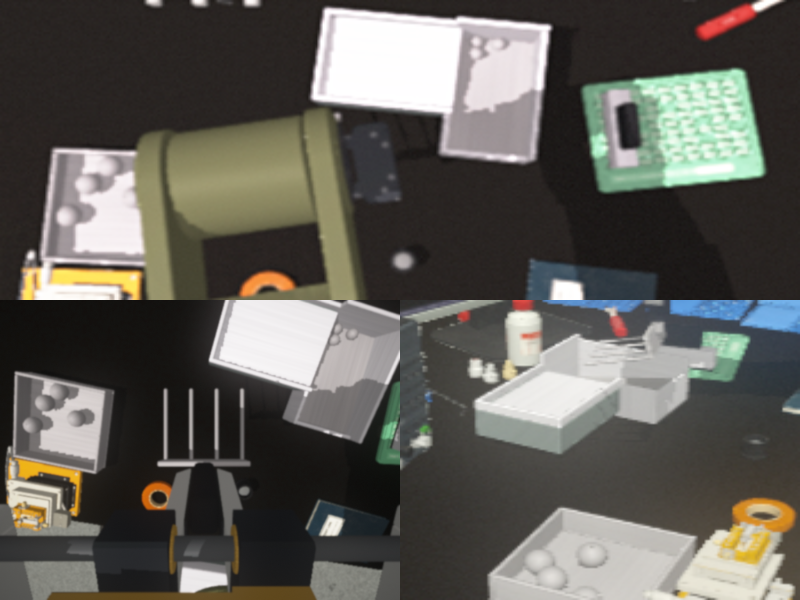

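All four large spheres are in the dish (wrist panel, 25–85, 385–430) and three beads are in the basin. Now the scoop goes back on the tray.

```bash
cat >> h.py <<'E'
def topose(t,rpy,lift=0.):
    o=telemetry.get_obs(); R=Ro.from_euler('xyz',o['eef_rot']);G=Ro.from_euler('xyz',rpy)
    print('rot units',((R.inv()*G).as_rotvec()/(np.pi/2)).round(3)); t=np.array(t)+[0,0,lift]
    print('shift units in current axes',(R.inv().apply(t-o['ee_pos'])*10).round(3),' in target axes',(G.inv().apply(t-o['ee_pos'])*10).round(3))
E
python3 - <<'E'
from h import *
st(); topose((.4825,-.3467,.0902),(3.1413,-.2104,.0682),.16)
E
```

```text
t 29.05 pos [0.4656 0.123  0.284 ] rpy [-3.1238 -0.0302  0.172 ] F [ 0.78  0.78 -2.56] w 0.0174 gf 60.0
rot units [-0.019  0.115  0.065]
shift units in current axes [-0.648  4.661  0.235]  in target axes [-0.219  4.697  0.3  ]
```

Call:
{"name": "step_arm", "arguments": {
  "plan": [
    {"dx":0,"dy":0,"dz":0,"rx":-0.0095,"ry":0.0575,"rz":0.0325,"claw":1},
    {"dx":0,"dy":0,"dz":0,"rx":-0.0095,"ry":0.0575,"rz":0.0325,"claw":1},
    {"dx":-0.018,"dy":0.39,"dz":0,"rx":0,"ry":0,"rz":0,"claw":1},
    {"dx":-0.018,"dy":0.39,"dz":0,"rx":0,"ry":0,"rz":0,"claw":1},
    {"dx":-0.018,"dy":0.39,"dz":0,"rx":0,"ry":0,"rz":0,"claw":1},
    {"dx":-0.018,"dy":0.39,"dz":0,"rx":0,"ry":0,"rz":0,"claw":1},
    {"dx":-0.018,"dy":0.39,"dz":0,"rx":0,"ry":0,"rz":0,"claw":1},
    {"dx":-0.018,"dy":0.39,"dz":0,"rx":0,"ry":0,"rz":0,"claw":1},
    {"dx":-0.018,"dy":0.39,"dz":0,"rx":0,"ry":0,"rz":0,"claw":1},
    {"dx":-0.018,"dy":0.39,"dz":0,"rx":0,"ry":0,"rz":0,"claw":1}
  ]
}}

```text
time_s: 30.05
ee_pos: [0.4736, -0.1881, 0.2811]
eef_rot: [3.141, -0.21, 0.074]
force: [0.2, -0.1, -1.5]
grip_width: 0.0178
grip_force: 60.0
```

Call:
{"name": "step_arm", "arguments": {
  "plan": [
    {"dx":-0.018,"dy":0.39,"dz":0.05,"rx":0,"ry":0,"rz":0,"claw":1},
    {"dx":-0.018,"dy":0.39,"dz":0.05,"rx":0,"ry":0,"rz":0,"claw":1},
    {"dx":-0.018,"dy":0.39,"dz":0.1,"rx":0,"ry":0,"rz":0,"claw":1},
    {"dx":-0.018,"dy":0.3,"dz":0.1,"rx":0,"ry":0,"rz":0,"claw":1},
    {"dx":0,"dy":0,"dz":0,"rx":0,"ry":0,"rz":0,"claw":1},
    {"dx":0,"dy":0,"dz":0,"rx":0,"ry":0,"rz":0,"claw":1}
  ]
}}

```text
time_s: 30.65
ee_pos: [0.4835, -0.3336, 0.2497]
eef_rot: [-3.141, -0.209, 0.072]
force: [-0.7, -0.2, -2.1]
grip_width: 0.0178
grip_force: 60.0
```

Run:
```python
from h import *
st(); topose((.4825,-.3467,.0902),(3.1413,-.2104,.0682),.03); topose((.4825,-.3467,.0902),(3.1413,-.2104,.0682),.0)
```

```text
t 30.65 pos [ 0.4835 -0.3336  0.2497] rpy [-3.1408 -0.209   0.072 ] F [-0.66 -0.16 -2.15] w 0.0178 gf 60.0
rot units [-0.001  0.001  0.002]
shift units in current axes [-0.287  0.131  1.262]  in target axes [-0.289  0.13   1.262]
rot units [-0.001  0.001  0.002]
shift units in current axes [-0.35   0.131  1.556]  in target axes [-0.351  0.129  1.556]
```

Call:
{"name": "step_arm", "arguments": {
  "plan": [
    {"dx":-0.03,"dy":0.13,"dz":0.12,"rx":0,"ry":0.001,"rz":0.002,"claw":1},
    {"dx":-0.05,"dy":0,"dz":0.25,"rx":0,"ry":0,"rz":0,"claw":1},
    {"dx":-0.07,"dy":0,"dz":0.3,"rx":0,"ry":0,"rz":0,"claw":1},
    {"dx":-0.07,"dy":0,"dz":0.3,"rx":0,"ry":0,"rz":0,"claw":1},
    {"dx":-0.06,"dy":0,"dz":0.25,"rx":0,"ry":0,"rz":0,"claw":1},
    {"dx":0,"dy":0,"dz":0,"rx":0,"ry":0,"rz":0,"claw":1},
    {"dx":0,"dy":0,"dz":0,"rx":0,"ry":0,"rz":0,"claw":1}
  ]
}}

```text
time_s: 31.35
ee_pos: [0.4827, -0.3471, 0.1255]
eef_rot: [-3.141, -0.211, 0.069]
force: [-0.1, -0.5, -0.8]
grip_width: 0.0175
grip_force: 60.0
```

Run:
```python
from h import *
st(); topose((.4825,-.3467,.0902),(3.1413,-.2104,.0682),.0)
```

```text
t 31.35 pos [ 0.4827 -0.3471  0.1255] rpy [-3.1411 -0.2113  0.0689] F [-0.07 -0.49 -0.79] w 0.0175 gf 60.0
rot units [-0.001 -0.001  0.   ]
shift units in current axes [-0.076 -0.004  0.345]  in target axes [-0.075 -0.005  0.345]
```

Call:
{"name": "step_arm", "arguments": {
  "plan": [
    {"dx":-0.03,"dy":-0.004,"dz":0.14,"rx":0,"ry":0,"rz":0,"claw":1},
    {"dx":-0.03,"dy":0,"dz":0.12,"rx":0,"ry":0,"rz":0,"claw":1},
    {"dx":-0.01,"dy":0,"dz":0.06,"rx":0,"ry":0,"rz":0,"claw":1},
    {"dx":-0.005,"dy":0,"dz":0.025,"rx":0,"ry":0,"rz":0,"claw":1},
    {"dx":0,"dy":0,"dz":0,"rx":0,"ry":0,"rz":0,"claw":1},
    {"dx":0,"dy":0,"dz":0,"rx":0,"ry":0,"rz":0,"claw":1}
  ]
}}

```text
time_s: 31.95
ee_pos: [0.4832, -0.3477, 0.0911]
eef_rot: [3.14, -0.214, 0.068]
force: [-1.1, 0.1, 11.6]
grip_width: 0.0177
grip_force: 60.0
```

Contact (about 13 N). Release, then back off along the handle.

Call:
{"name": "step_arm", "arguments": {
  "plan": [
    {"dx":0,"dy":0,"dz":-0.005,"rx":0,"ry":0,"rz":0,"claw":1},
    {"dx":0,"dy":0,"dz":0,"rx":0,"ry":0,"rz":0,"claw":0.5},
    {"dx":0,"dy":0,"dz":0,"rx":0,"ry":0,"rz":0,"claw":0.5},
    {"dx":0,"dy":0,"dz":0,"rx":0,"ry":0,"rz":0,"claw":0.5},
    {"dx":0,"dy":0,"dz":0,"rx":0,"ry":0,"rz":0,"claw":0.5},
    {"dx":0,"dy":0,"dz":-0.2,"rx":0,"ry":0,"rz":0,"claw":0.5},
    {"dx":0,"dy":0,"dz":-0.4,"rx":0,"ry":0,"rz":0,"claw":0.5},
    {"dx":0,"dy":0,"dz":-0.4,"rx":0,"ry":0,"rz":0,"claw":0.5},
    {"dx":-0.2,"dy":0,"dz":-0.3,"rx":0,"ry":0,"rz":0,"claw":0.5},
    {"dx":0,"dy":0,"dz":0,"rx":0,"ry":0,"rz":0,"claw":0.5}
  ]
}}

```text
time_s: 32.95
ee_pos: [0.4346, -0.3512, 0.2167]
eef_rot: [3.138, -0.214, 0.068]
force: [0.1, 0.1, 0.5]
grip_width: 0.0469
grip_force: 0.0
```

Run:
```python
from look import *
st(); w=cam('wrist');P=cloud(w); a=cam('top'); PA=cloud(a); s=cam('side')
for n,Q in (('wrist',P),('top',PA)):
    X,Y,Z=Q[...,0],Q[...,1],Q[...,2];R=(X>.4)&(X<.7)&(Y<-.15)&(Y>-.45)
    def rect(m,t):
        p=Q[m]
        if len(p)<5: return print(n,t,'none')
        r=cv2.minAreaRect((p[:,:2]*1000).astype(np.float32)); print(n,t,len(p),np.round(r[0],1),np.round(r[1],1),round(r[2],1),'z',np.percentile(p[:,2],[5,50,95]).round(4))
    rect(R&(Z>.04)&(Z<.054)&(Y>-.29),'block');rect(R&(Z>.038)&(Z<.047)&(Y<-.29)&(X>.47),'backplate');rect(R&(Z>.115)&(Z<.135)&(Y<-.29)&(X<.53),'handle top')
    h=R&(Z>.055)&(Z<.125)&(Y<-.33)&(Y>-.36)&(X>.46)&(X<.53);p=Q[h]
dishfit(PA,'top')
o=np.zeros((600,800,3),np.uint8)
o[:300]=cv2.resize(a['img'][150:300,80:430],(800,300)); o[300:,:400]=cv2.resize(w['img'],(400,300)); o[300:,400:]=cv2.resize(s['img'][155:305,170:330],(400,300))
cv2.imwrite('pics/a15.png',o[:,:,::-1])
```

```text
t 32.95 pos [ 0.4346 -0.3512  0.2167] rpy [ 3.138  -0.2142  0.068 ] F [0.09 0.06 0.53] w 0.0469 gf 0.0
wrist block 1335 [ 537.3 -228.6] [103.2  26.4] 4.4 z [0.0426 0.0482 0.0498]
wrist backplate 244 [ 496.7 -347. ] [ 3.5 86.5] 3.8 z [0.041  0.0424 0.0437]
wrist handle top 574 [ 473.6 -349. ] [24.6 17.6] 4.1 z [0.1212 0.1255 0.1278]
top block 226 [ 537.8 -225.2] [103.2  27.4] 4.7 z [0.0426 0.0478 0.0518]
top backplate 49 [ 493.7 -344.8] [12.4 82.6] 3.3 z [0.0393 0.0423 0.0442]
top handle top 84 [ 474.5 -345.3] [24.6 17.1] 0.7 z [0.1166 0.1244 0.1286]
top dish 486 [430.3 376.9] [151.9 150.2] 87.8
```

View pics/a15.png

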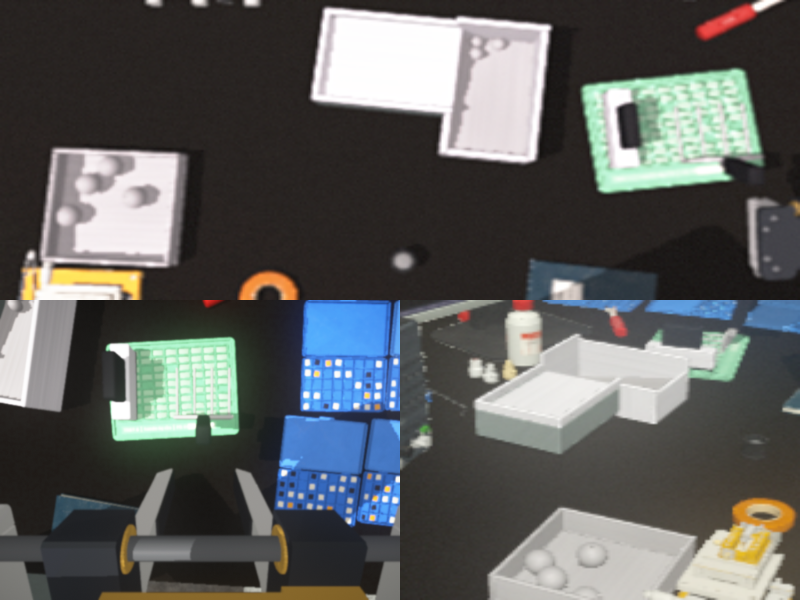

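Final view: four large spheres in the dish, three beads in the basin, and both tools upright on the tray at the same heights as at the start. The gripper is clear, so I'm handing in.

```bash
python3 -c "
from h import *
print(hand_in())"
```

```text
the job is handed in; nothing more can be done
None
```

The job is handed in at about 33 s of robot time: all four large spheres are in the dish, the three small ones are in the basin, and both tools stand upright on the green tray. The hand-in call returned no verdict, so this rests on my last camera check.

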